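Back off the gluing clamp by exactly four turns and load the basket-foot blanks

ROBOT

A 7-joint arm with a two-finger parallel gripper is mounted at the origin on the work surface. World frame = base frame: x ahead of the robot, y to its left, z up, the work surface at z = 0. Lengths are in m, angles in rad, forces in N, time in s.
With the tool pointing down it reaches from about 0.425 to 0.875 m from the base axis. Payload 4.7 kg.
Tool frame: the origin (TCP) lies on the centre line of the jaws, within the pads' length; the fingertips stand 17 mm ahead of it and the grasp point (between the pads) lies 2 mm behind it (finger_overhang is the distance from the TCP to the fingertips, in m); z points along the fingers, x is the direction in which the jaws open and shut, and the axes are right-handed (so a half turn about z gives the same grasp; the last joint's range is limited). The gripper opens to 87 mm and grips with 3 to 60 N. Pads are 19 mm wide; open, the fingers measure 117 mm over their backs; the gripper's body (75 mm by 190 mm) begins 51 mm behind the grasp point.
Start: joints at [1.132, 0.321, -0.07, 1.45, 0.023, 1.371, -0.057], TCP at [0.284, -0.585, 0.24] pointing down, gripper open.
Joint ranges: [-2.86, 2.86], [-0.3, 2.09], [-1.38, 1.24], [0.06, 2.45], [-1.56, 4.7], [0.09, 2.05], [-2.69, 2.69]. Speed limits (rad/s): [2.57, 2.57, 3.14, 3.14, 3.14, 3.14, 3.14].

INTERFACE

Orientations are given as a unit quaternion [x, y, z, w].
In Python, from workcell import observe, get_image, close_job, finger_overhang gives the robot as it stands.
- The arm moves only by the tool apply_moves, never from a script. Its argument "motion" is text: rows parted by semicolons, each of 5 numbers parted by spaces: the shift along the tool's x, y, z in mm, then the turn about the tool's z in degrees, then the closure in counts, from 0 (fully open) to 255 (shut). A call has 1 to 20 rows; each row shifts and turns the commanded pose from where the row before left it, along the tool's axes as they then stand; what a row does not reach is not made up. A row lasts 1/12 s, in which the tool goes at most 41.7 mm and 7.16 degrees, less where a joint would pass 70% of its speed; a pose out of reach is approached as far as the arm can. A call is refused whole if a number of a shift passes 41.7 or a number of a turn 7.16, either way. A call with a gripper value outside its range is refused whole. The fingers move at their own pace and stop on an object; the grip force is fixed at half the most. Time passes only in rows, so rows that do not move let the fingers close. It gives the time, the measured TCP pose, the force and the opening at its end, in the units of the state.
- observe(): the state, without advancing time (a new reading comes with each control period).
- get_image(name): name is "scene" or "top" or "wrist"; returns a dict with "color" (480x640x3 uint8, blue, green, red), "z_map" (480x640 float32, m along the optical axis (not along the pixel's ray), 0 where there is no reading), "mtx" (3x3 intrinsics, pixels), "distortion" ([k1, k2, p1, p2, k3] as OpenCV has them; the pictures are not rectified), "position" and "orientation" of the camera in the world; the wrist camera has in their place "mount" (4x4, takes a point from camera to tool coordinates, whose origin is the TCP and whose axes are the tool frame's). Camera axes: x right, y up, looking along -z (the intrinsics and any distortion apply to the point x, -y, -z); pixel columns grow to the right and rows downward; lengths in m; the calibration is good to about 2 mm. A picture is of the moment at which its call begins: read the wrist's pose just before it.
- close_job(): hands the job in, once; it reports no verdict.
The state is a dict: "time": time; "joint_positions": joint angles; "joint_vel": joint speeds; "joint_efforts": joint torques, N m; "tool_pos": TCP position; "eef_rot": TCP orientation; "ft_force": force on the tool from outside, world axes, zero at the start; "ft_torque": the same for the moment, N m; "grip_width": finger opening in m.
Only numpy, scipy, OpenCV 4.12 (cv2) and the standard library are available. Lean on these libraries where they do the work, as an engineer would, in place of code of your own. Each camera call takes 0.05 s, during which the arm holds its last target.

TASK

Open the bench gluing clamp: lift its holding pawl (push the yellow-balled lever well away from the ratchet wheel), then turn the red-handled crank anticlockwise (seen from above) up to the red mark on the housing and from there exactly four full turns more, stopping at the mark; nothing counts the turns for you, and the wheel must never be turned with the pawl down. Then bring the lever fully back so that the pawl holds the wheel, and set every wooden blank on the table down into the opened gap between the two wooden jaws, each resting fully on the clamp's bed. Leave the glue bottle and the amber jar as they stand, and leave clamp and blanks at rest.

Things in the scene. Friction and masses are not known exactly. Their poses are not given: they have to be found in the camera images.
- clamp: fixed gluing clamp; origin on the table top, z up, x along the jaws. Its frame, mm: plywood bed plate 12 thick, x -115 to 155, y -70 to 300; wooden jaws from x -105 to 145, tops at z 32: the fixed one y -60 to -30, the moving one 30 thick on the +y side of the gap. Green gear housing x -75 to 75, y 105 to 240, top z 52. Green cheeks for the pawl: x -45 to 45, y 240 to 300, top z 62.
- gap (a point): point fixed on the clamp's bed (12 mm above the table), midway along the jaws, on the centre line that the gap has after the four turns; axes as the clamp's. The gap is 22 mm wide (along the clamp's y) with the crank at the mark; each anticlockwise turn draws the moving jaw back 6 mm, so it ends 46 mm wide. It is 250 mm long, 125 to either side of this point along the clamp's x.
- crank (a joint): angle of ratchet wheel and crank in rad, growing anticlockwise seen from above; 0 is the handle over the red mark (clamp's -x side of the axis) before any full turn, and it counts on over whole turns (2 pi each). Starts 0.45 to 1.3 rad short of the mark. Friction about 0.1 N m (2 N at the handle) holds it where it is left; stops at -2 and 31.4.
- crank_handle (a point): centre of the red crank handle, an upright round sleeve 24 mm in diameter and 50 mm tall that spins freely on its pin, 111 mm above the table, 55 mm from the crank's axis; free to grip from above (the crank arm is 25 mm below this point).
- crank_axis (a point): point on the vertical axis of crank and ratchet wheel at the height of the handle's centre, 111 mm above the table; in the clamp's frame x 0, y 165 mm. The red mark on the housing lies on the clamp's -x side of this axis, just outside the wheel.
- pawl (a joint): angle of the pawl in rad: 0 is down in the ratchet teeth, it grows as the pawl lifts, up to a stop at 0.9; above 0.5 it is clear of the teeth. Starts at 0 to 0.05. Friction of about 0.1 N m (1.5 N at the ball) keeps it where it is left.
- pawl_ball (a point): centre of the yellow ball, 24 mm in diameter, on top of the pawl's lever (a 10 mm rod). The ball is 65 mm from the lever's hinge, which lies at x 0, y 270, z 62 mm in the clamp's frame, along the clamp's x. With the pawl down the lever stands upright (ball 127 mm above the table); lifting the pawl swings the ball along the clamp's +y, away from the ratchet wheel, and down.
- blank_1: a beech blank for a basket foot, 40 (own x) by 36 (own y) by 50 mm (own z), about 55 g; origin at the block's centre, so z is 25 mm above the table when it stands as at the start. It stands loose on the table to the right of the clamp. From 2 to 4 of the four blanks are there; an absent one reads None throughout.
- blank_2: a beech blank for a basket foot, 40 (own x) by 36 (own y) by 50 mm (own z), about 55 g; origin at the block's centre, so z is 25 mm above the table when it stands as at the start. It stands loose on the table to the right of the clamp. From 2 to 4 of the four blanks are there; an absent one reads None throughout.
- blank_3: a beech blank for a basket foot, 40 (own x) by 36 (own y) by 50 mm (own z), about 55 g; origin at the block's centre, so z is 25 mm above the table when it stands as at the start. It stands loose on the table to the right of the clamp. From 2 to 4 of the four blanks are there; an absent one reads None throughout.
- blank_4: a beech blank for a basket foot, 40 (own x) by 36 (own y) by 50 mm (own z), about 55 g; origin at the block's centre, so z is 25 mm above the table when it stands as at the start. It stands loose on the table to the right of the clamp. From 2 to 4 of the four blanks are there; an absent one reads None throughout.
- glue: bystander: white glue bottle, 56 mm in diameter, 150 mm tall, with an orange cap; origin at the centre of its underside.
- jar: bystander: amber jar, 72 mm in diameter, 90 mm tall, with a red lid; origin at the centre of its underside.
Not all that is in view belongs to the job. Leave any blue or turquoise look-alike of the blank_2 alone.

How it is judged:
On the way, in this order (a step that is already met when the one before it is completed fails the run):
1. the pawl is lifted clear of the ratchet (pawl joint above 0.5) (value of joint pawl above 0.5 rad), for 0.2 s.
2. the crank stands four full turns past the mark, within 0.35 rad, the pawl still lifted (value of joint crank between 24.783 and 25.483 rad and value of joint pawl above 0.5 rad), for 0.2 s.
3. the pawl is back down (below 0.12) with the crank still four turns past the mark (value of joint crank between 24.783 and 25.483 rad and value of joint pawl below 0.12 rad), for 0.2 s.
At the end, for the whole second after the job is handed in: The crank stands four full turns past the mark (25.13 rad, within 0.35), the pawl is down (below 0.12 rad), and every blank present is at rest on the bed between the jaws: centre within 13 mm of the gap's centre line, between the jaw ends, at most 42 mm above the table (all of step 3 and x of blank_1 in the frame of clamp between -0.105 and 0.145 m and y of blank_1 in the frame of clamp between -0.02 and 0.006 m and z of each of blank_1, blank_2, blank_3, blank_4 in the frame of clamp below 0.042 m and linear speed of each of blank_1, blank_2, blank_3, blank_4 below 0.02 m/s and x of blank_2 in the frame of clamp between -0.105 and 0.145 m and y of blank_2 in the frame of clamp between -0.02 and 0.006 m and x of blank_3 in the frame of clamp between -0.105 and 0.145 m and y of blank_3 in the frame of clamp between -0.02 and 0.006 m and x of blank_4 in the frame of clamp between -0.105 and 0.145 m and y of blank_4 in the frame of clamp between -0.02 and 0.006 m); the robot touches nothing.
It fails at once if the wheel is turned back while the pawl is down (crank faster than 0.3 rad/s anticlockwise with the pawl below 0.3 rad) (value of joint pawl below 0.3 rad and velocity of joint crank above 0.3 rad/s).
It fails at once if the glue bottle is moved more than 30 mm (distance of glue from where it was at the start of the episode above 0.03 m).
It fails at once if the jar is moved more than 30 mm (distance of jar from where it was at the start of the episode above 0.03 m).
Of blank_1, blank_2, blank_3, blank_4 only 2 to 4 are there at a start; the rules pass over those that are not, and their reading is None.
At some moment in a run one of blank_1, blank_2, blank_3, blank_4 may be knocked a few centimetres aside while the robot is not near it.
Once in a run the grip may slacken for a moment while it holds something.
It also fails if it takes over 210 s, if anything falls off the work surface, if the arm or the gripper's body presses on something with over 40 N, if the wrist force passes 120 N, or if a joint passes its speed limit or range.

## Working session

There is one attempt and no reset: what is moved stays moved. The work goes in short steps, Python scripts to look and compute and a tool call to move; the robot and the scene stay as the last step left them, time stands still between calls to the robot, and variables do not carry over. Pictures are saved under pics/ and viewed, and the job is handed in when it is done.

Besides the shell and the picture viewer there is one more tool, called after ">>>" in YAML: its name, and indented under it one key for each argument. apply_moves: Moves the arm, as the interface text tells. Its arguments: {"type":"object","properties":{"motion":{"type":"string"}},"required":["motion"]}

```bash
ls; mkdir -p pics; python3 - <<'E'
from workcell import observe,get_image,finger_overhang
import cv2
print(observe(),finger_overhang)
for n in("scene","top","wrist"):
    i=get_image(n); cv2.imwrite(f"pics/{n}0.png",i["color"])
    print(n,i["mtx"].tolist(),i["distortion"],i.get("position"),i.get("orientation"),i.get("mount"))
E
```

```text
pics
{'time': 0.0, 'joint_positions': array([ 1.13208176,  0.32181295, -0.07007734,  1.45166774,  0.02258173,
        1.37082815, -0.05690133]), 'joint_vel': array([ 0.00043455, -0.00011166, -0.00047437,  0.00101272, -0.00020616,
       -0.0005178 ,  0.00047017]), 'joint_efforts': array([-1.63025234e-04, -4.91294861e+01, -4.04138686e-01, -3.12529492e+01,
       -6.39822450e-02,  4.37844114e-02,  1.39444119e-04]), 'tool_pos': array([ 0.28409935, -0.58403655,  0.23847161]), 'eef_rot': array([ 8.47795199e-01, -5.30322893e-01, -8.39539029e-04, -4.75316892e-04]), 'ft_force': array([0.62435346, 0.20241949, 1.02379739]), 'ft_torque': array([0.01421813, 0.04506509, 0.01178532]), 'grip_width': 0.08749309069076355} 0.017
scene [[575.3239667888017, 0.0, 325.6701687880258], [0.0, 575.3239667888017, 234.145611389742], [0.0, 0.0, 1.0]] [-0.13563619  0.          0.          0.          0.        ] [ 1.33411907 -0.7904557   0.77636364] [0.44912085 0.17313264 0.32898466 0.81245594] None
top [[488.41734251559643, 0.0, 319.7865213104318], [0.0, 488.41734251559643, 236.97747929978667], [0.0, 0.0, 1.0]] [-0.13817321  0.          0.          0.          0.        ] [ 0.36193174 -0.01549004  1.20109029] [ 0.07423392 -0.07700214 -0.70218563  0.7039143 ] None
wrist [[406.4838551556183, 0.0, 319.6772077024697], [0.0, 406.4838551556183, 242.5610570625761], [0.0, 0.0, 1.0]] [-0.09106369  0.          0.          0.          0.        ] None None [[ 9.99999922e-01  9.79669520e-05  3.81600474e-04 -5.22400813e-04]
 [ 2.05638307e-04 -9.55971141e-01 -2.93460621e-01 -8.13690993e-02]
 [ 3.36049597e-04  2.93460677e-01 -9.55971087e-01 -1.45507482e-01]
 [ 0.00000000e+00  0.00000000e+00  0.00000000e+00  1.00000000e+00]]
```

View pics/top0.png

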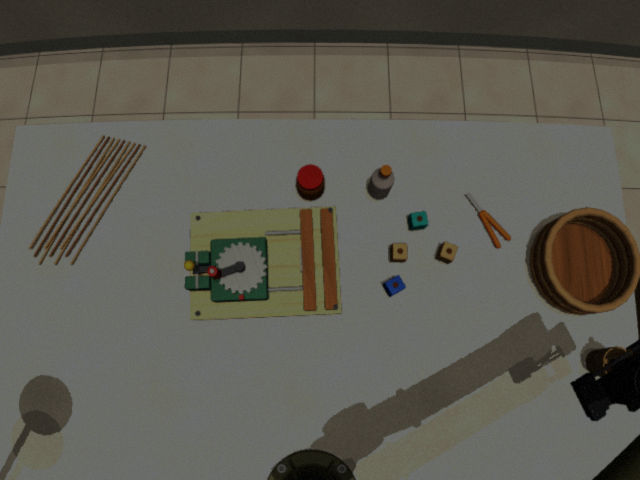

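View pics/scene0.png

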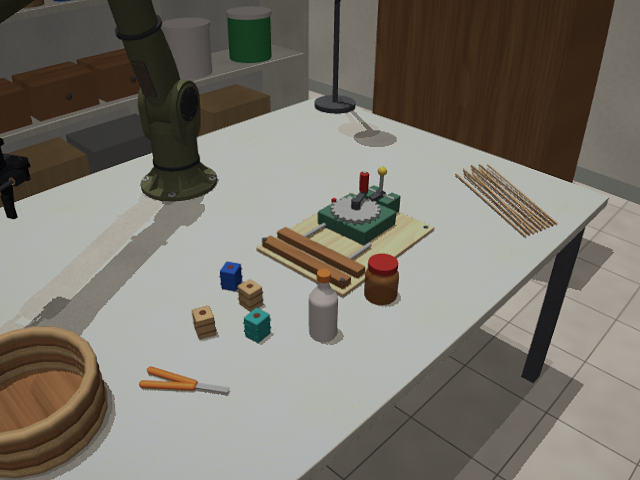

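View pics/wrist0.png

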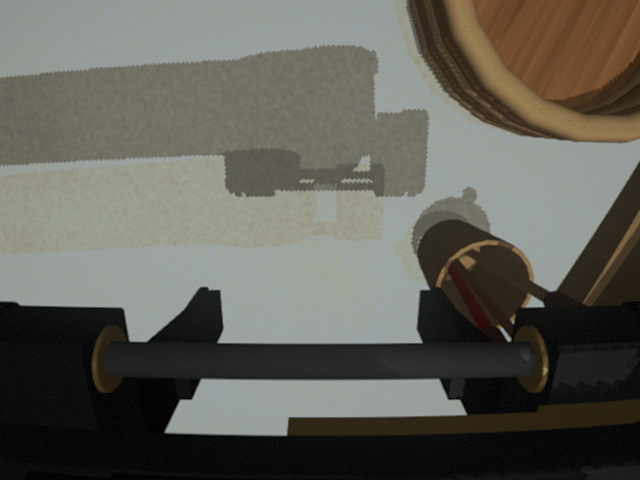

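```bash
cat > h.py <<'E'
import numpy as np,cv2
from workcell import observe,get_image
from scipy.spatial.transform import Rotation as R
def pose(im):
    if im.get("position") is not None and "mount" not in im:
        return R.from_quat(im["orientation"]).as_matrix(),np.array(im["position"])
    o=im["_o"]; T=R.from_quat(o["eef_rot"]).as_matrix(); M=np.array(im["mount"])
    return T@M[:3,:3], T@M[:3,3]+o["tool_pos"]
def grab(n):
    o=observe(); im=get_image(n); im["_o"]=o; return im
def dirs(im,uv):
    uv=np.asarray(uv,float).reshape(-1,1,2)
    p=cv2.undistortPoints(uv,im["mtx"],im["distortion"]).reshape(-1,2)
    return np.c_[p[:,0],-p[:,1],-np.ones(len(p))]
def plane(im,uv,z):
    Rm,t=pose(im); d=dirs(im,uv)@Rm.T
    return t+d*((z-t[2])/d[:,2])[:,None]
def deep(im,uv):
    Rm,t=pose(im); d=dirs(im,uv); uv=np.asarray(uv,int).reshape(-1,2)
    zz=im["z_map"][uv[:,1],uv[:,0]]
    return t+(d*zz[:,None])@Rm.T
def cloud(im):
    uv=np.stack(np.meshgrid(np.arange(640),np.arange(480)),-1).reshape(-1,2)
    return deep(im,uv).reshape(480,640,3)
def proj(im,P):
    Rm,t=pose(im); p=(np.asarray(P,float).reshape(-1,3)-t)@Rm
    p=p*[1,-1,-1]
    return cv2.projectPoints(p,np.zeros(3),np.zeros(3),im["mtx"],im["distortion"])[0].reshape(-1,2)
def show(im,f,u0,v0,u1,v1,s):
    cv2.imwrite(f,cv2.resize(cv2.convertScaleAbs(im["color"][v0:v1,u0:u1],alpha=1.5),None,fx=s,fy=s,interpolation=cv2.INTER_CUBIC))
E
python3 - <<'E'
from h import *
im=grab("top"); C=cloud(im); hsv=cv2.cvtColor(im["color"],cv2.COLOR_BGR2HSV)
show(im,"pics/topc.png",175,190,475,330,2.6)
names={"bed":[(195,217),(331,211),(197,313),(335,306)],"tbl":[(100,300),(360,350)]}
for k,v in names.items(): print(k,deep(im,v).round(4).tolist())
def m(lo,hi,box):
    M=cv2.inRange(hsv,lo,hi); B=np.zeros_like(M); u0,v0,u1,v1=box; B[v0:v1,u0:u1]=M[v0:v1,u0:u1]; return B
for k,lo,hi,box in [("yel",(20,150,80),(35,255,255),(180,250,205,280)),("red",(0,150,60),(8,255,255),(180,250,240,290)),("mark",(0,150,60),(8,255,255),(225,285,260,305)),("blanks",(8,60,60),(25,255,255),(350,200,462,300)),("blue",(95,100,30),(130,255,255),(370,200,470,300)),("jar",(0,150,60),(8,255,255),(290,160,330,200)),("green",(50,80,20),(90,255,255),(180,230,275,305)),("jaws",(3,110,40),(16,255,200),(295,200,345,315))]:
    n,l,s,c=cv2.connectedComponentsWithStats(m(lo,hi,box))
    for i in range(1,n):
        if s[i,4]>8:
            z=C[l==i]; print(k,s[i].tolist(),c[i].round(1),"med",np.median(z,0).round(4),"zmax",np.percentile(z[:,2],90).round(4))
E
```

```text
bed [[0.6707, 0.2957, 0.0155], [0.6825, -0.0475, 0.0315], [0.4299, 0.2772, 0.0187], [0.4478, -0.0563, 0.036]]
tbl [[0.4591, 0.5345, -0.0008], [0.3441, -0.1178, -0.0008]]
yel [184, 261, 9, 9, 65] [188.2 264.9] med [0.5285 0.2724 0.1373] zmax 0.1408
red [207, 266, 10, 10, 55] [211.9 270.8] med [0.516  0.2179 0.1362] zmax 0.1386
mark [239, 295, 5, 5, 23] [241.  296.8] med [0.4657 0.1637 0.0642] zmax 0.0671
blanks [393, 243, 15, 17, 221] [399.7 251. ] med [ 0.5777 -0.212   0.0507] zmax 0.0534
blanks [440, 242, 18, 19, 213] [448.5 250.7] med [ 0.5787 -0.3317  0.0507] zmax 0.0535
blue [384, 275, 21, 21, 225] [394.4 284.9] med [ 0.4964 -0.1958  0.0506] zmax 0.0536
jar [297, 165, 27, 24, 485] [309.6 176.5] med [0.7514 0.0043 0.0903] zmax 0.0931
green [199, 238, 68, 28, 722] [229.3 248.2] med [0.5887 0.2164 0.0531] zmax 0.0623
green [186, 252, 9, 10, 74] [190.1 256. ] med [0.5623 0.2895 0.0617] zmax 0.0656
green [185, 277, 10, 13, 120] [189.6 282.7] med [0.4977 0.2872 0.0624] zmax 0.0653
green [199, 276, 40, 26, 538] [216.6 289.5] med [0.4828 0.2254 0.0536] zmax 0.0625
green [244, 276, 24, 24, 307] [258.1 291.6] med [0.4764 0.1229 0.0519] zmax 0.0551
jaws [300, 209, 16, 102, 1174] [307.6 259.9] med [0.5588 0.0094 0.0333] zmax 0.0362
jaws [321, 209, 16, 101, 1169] [328.3 259. ] med [ 0.5609 -0.04    0.0326] zmax 0.0357
```

View pics/topc.png

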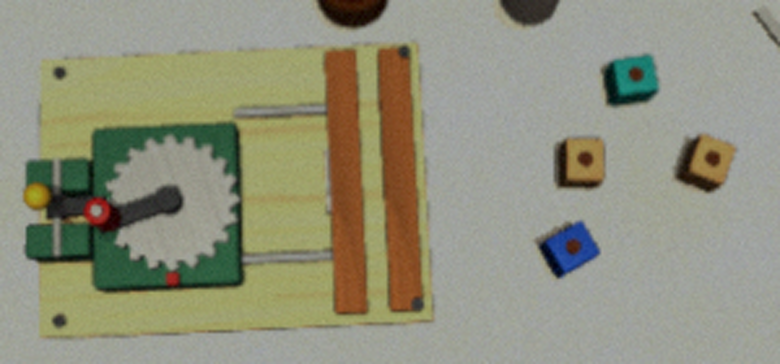

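```bash
cat > m.py <<'E'
from h import *
top=grab("top"); sc=grab("scene"); C=cloud(top)
hsv=cv2.cvtColor(top["color"],cv2.COLOR_BGR2HSV)
def comp(M,box):
    B=np.zeros_like(M); u0,v0,u1,v1=box; B[v0:v1,u0:u1]=M[v0:v1,u0:u1]
    n,l,s,c=cv2.connectedComponentsWithStats(B); i=1+np.argmax(s[1:,4]); return (l==i).astype(np.uint8),c[i]
def rect(mask,z):
    k=cv2.findContours(mask,cv2.RETR_EXTERNAL,cv2.CHAIN_APPROX_NONE)[0][0].reshape(-1,2).astype(float)
    P=plane(top,k,z)[:,:2]*1000
    return cv2.minAreaRect(P.astype(np.float32))
E
python3 - <<'E'
from m import *
for nm,box in(("mov",(295,200,318,315)),("fix",(318,200,345,315))):
    M,c=comp(cv2.inRange(hsv,(3,110,40),(16,255,200)),box); print(nm,rect(M,0.032),plane(top,c,.032))
for box in((385,238,412,265),(435,238,462,265)):
    M,c=comp(((C[...,2]>.04)*255).astype(np.uint8),box); print("blank",rect(M,0.05),c)
# two view: ball, handle, mark in scene
h2=cv2.cvtColor(sc["color"],cv2.COLOR_BGR2HSV); Cs=cloud(sc)
def tri(a,b):
    A=[];r=[]
    for im,uv in((top,a),(sc,b)):
        Rm,t=pose(im); d=dirs(im,[uv])[0]@Rm.T; d/=np.linalg.norm(d); Q=np.eye(3)-np.outer(d,d); A.append(Q); r.append(Q@t)
    x=np.linalg.solve(A[0]+A[1],r[0]+r[1]); return x,[np.linalg.norm(Q@x-q) for Q,q in zip(A,r)]
for nm,lo,hi,bt,bs in(("ball",(20,150,60),(35,255,255),(180,250,205,280),(370,160,395,180)),("handle",(0,150,60),(8,255,255),(200,255,222,285),(355,165,375,195)),("mark",(0,150,60),(8,255,255),(225,285,260,305),(325,190,340,210))):
    Mt,ct=comp(cv2.inRange(hsv,lo,hi),bt); Ms,cs=comp(cv2.inRange(h2,lo,hi),bs)
    print(nm,ct,cs,Mt.sum(),Ms.sum(),tri(ct,cs), cv2.minAreaRect(np.argwhere(Ms)[:,::-1].astype(np.float32)))
show(sc,"pics/scc.png",180,150,440,345,3)
E
```

```text
mov ((562.7357177734375, 9.824344635009766), (248.88839721679688, 29.190568923950195), 2.7904367446899414) [[0.55944294 0.00960678 0.032     ]]
fix ((564.5011596679688, -40.63422393798828), (247.4037628173828, 28.948654174804688), 2.980095386505127) [[ 0.56191554 -0.04057531  0.032     ]]
blank ((578.5360717773438, -211.546630859375), (39.22130584716797, 36.90386962890625), 0.037106942385435104) [399.2248062  250.95736434]
blank ((578.9158325195312, -329.93963623046875), (38.31686782836914, 43.63332748413086), 68.65364074707031) [447.92748092 250.66030534]
ball [188.65789474 264.68421053] [381.98181818 170.98181818] 76 55 (array([0.530898  , 0.27430989, 0.1273859 ]), [np.float64(0.0003380392862455331), np.float64(0.00033803928624552906)]) ((382.0000305175781, 170.50001525878906), (7.77817440032959, 7.77817440032959), 45.0)
handle [211.88135593 270.69491525] [363.82993197 181.85714286] 59 147 (array([0.51828477, 0.22252962, 0.11088482]), [np.float64(0.002905665696861308), np.float64(0.0029056656968612805)]) ((364.0, 181.5), (19.0, 8.0), 90.0)
mark [241.         296.82608696] [333.38461538 199.61538462] 23 13 (array([0.46596183, 0.16382595, 0.06125979]), [np.float64(0.0004620529156365257), np.float64(0.0004620529156365854)]) ((333.5, 199.5), (3.0, 3.0), 90.0)
```

View pics/scc.png

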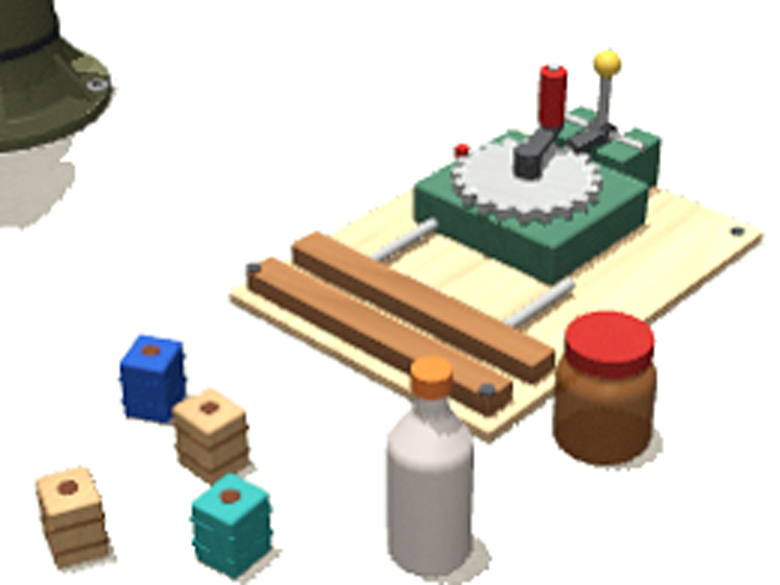

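>>> apply_moves:
  motion: "0 0 0 -6.68 0;0 0 0 -6.68 0;0 0 0 -6.68 0;0 0 0 -6.68 0;0 0 0 -6.68 0;0 0 0 -6.68 0;0 0 0 -6.68 0;0 0 0 -6.68 0;0 0 0 -6.68 0;0 0 0 -6.68 0;0 0 0 0 0"

```text
time: 1.22
tool_pos: [0.2842, -0.5845, 0.2395]
eef_rot: [1.0, 0.025, -0.0, -0.0]
ft_force: [0.2, 0.2, -0.3]
grip_width: 0.0871
```

>>> apply_moves:
  motion: "24 -23 0 0 0;24 -23 0 0 0;24 -23 0 0 0;24 -23 0 0 0;24 -23 0 0 0;24 -23 0 0 0;24 -23 0 0 0;24 -23 0 0 0;24 -23 0 0 0;24 -23 0 0 0;24 -23 0 0 0;24 -23 0 0 0;0 0 0 0 0"

```text
time: 2.3
tool_pos: [0.5641, -0.2862, 0.2397]
eef_rot: [1.0, 0.028, 0.002, -0.002]
ft_force: [-0.1, 2.1, -0.8]
grip_width: 0.0869
```

>>> apply_moves:
  motion: "0 -30 0 0 0;0 -30 0 0 0;0 -30 0 0 0;0 -30 0 0 0;0 -30 0 0 0;0 -30 0 0 0;0 -30 0 0 0;0 -30 0 0 0;0 -30 0 0 0;0 -30 0 0 0;0 -30 0 0 0;0 -30 0 0 0;0 -30 0 0 0;0 -30 0 0 0;0 -30 0 0 0;0 0 0 0 0;0 0 0 0 0"

```text
time: 3.72
tool_pos: [0.5366, 0.1567, 0.2396]
eef_rot: [1.0, 0.025, 0.0, -0.0]
ft_force: [0.0, -0.3, -0.0]
grip_width: 0.0868
```

```bash
cat > st.py <<'E'
from h import *
O=np.array([.5422,.0033]);PS=np.deg2rad(2.9)
def wc(p):
    c,s=np.cos(PS),np.sin(PS); d=np.asarray(p)[:2]-O
    return np.array([c*d[0]+s*d[1],-s*d[0]+c*d[1]])*1000
def st():
    o=observe(); Rm=R.from_quat(o["eef_rot"]).as_matrix()
    print("t",round(o["time"],2),"tool",o["tool_pos"].round(4),"clamp",wc(o["tool_pos"]).round(1),"yaw",np.degrees(np.arctan2(Rm[1,0],Rm[0,0])).round(2),"tilt z",Rm[:,2].round(4),"F",o["ft_force"].round(1),"grip",round(o["grip_width"]*1000,1))
E
python3 - <<'E'
from st import *
st(); im=grab("wrist"); cv2.imwrite("pics/w1.png",cv2.convertScaleAbs(im["color"],alpha=1.5))
E
```

```text
t 3.72 tool [0.5366 0.1567 0.2396] clamp [  2.2 153.5] yaw 2.85 tilt z [ 0.e+00  5.e-04 -1.e+00] F [ 0.  -0.3 -0. ] grip 86.8
```

View pics/w1.png

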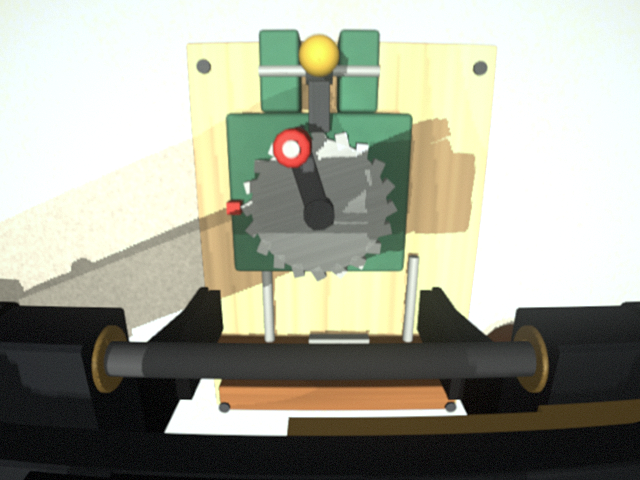

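```bash
python3 - <<'E'
from st import *
im=grab("wrist"); h=cv2.cvtColor(im["color"],cv2.COLOR_BGR2HSV)
def cen(lo,hi,b):
    M=np.zeros((480,640),np.uint8);M[b[1]:b[3],b[0]:b[2]]=cv2.inRange(h,lo,hi)[b[1]:b[3],b[0]:b[2]]
    k=max(cv2.findContours(M,cv2.RETR_EXTERNAL,cv2.CHAIN_APPROX_NONE)[0],key=cv2.contourArea); return cv2.minEnclosingCircle(k)
b=cen((18,120,60),(35,255,255),(290,20,350,85)); print("ball",b,plane(im,[b[0]],.127),wc(plane(im,[b[0]],.127)[0]))
r=cen((0,150,60),(8,255,255),(265,120,320,175)); print("red",r,wc(plane(im,[r[0]],.136)[0]))
p=(291,149);print("white",wc(plane(im,[p],.136)[0]),deep(im,[p]))
print("hub",deep(im,[(318,213)]),wc(deep(im,[(318,213)])[0]))
for q in((228,114),(411,114),(405,270),(237,270)): print("housing",wc(plane(im,[q],.052)[0]))
for q in((188,44),(496,44)): print("bed",wc(plane(im,[q],.012)[0]))
print("mark",wc(deep(im,[(234,208)])[0]),deep(im,[(234,208)]))
E
```

```text
ball ((317.3239440917969, 50.42253494262695), 20.75084114074707) [[0.53027954 0.27538637 0.127     ]] [  1.8604581 272.3410197]
red ((290.5, 143.5), 19.300357818603516) [-14.43629504 218.56881901]
white [-14.20600592 215.31456784] [[0.51726907 0.21778833 0.13827172]]
hub [[0.53544897 0.16773941 0.08711375]] [  1.57708844 164.57037187]
housing [-69.43545227 237.25349315]
housing [ 75.3381904 236.7062702]
housing [ 77.59737924 105.07312985]
housing [-70.0554659  105.61794799]
bed [-109.87997966  297.26388762]
bed [156.07087694 297.6864595 ]
mark [-66.36822751 163.85481363] [[0.46762687 0.16358721 0.06443813]]
```

>>> apply_moves:
  motion: "0 -30 0 0 0;0 -30 0 0 0;0 -30 0 0 0;0 -29 0 0 0;0 0 0 0 0;0 0 23 0 0;0 0 23 0 0;0 0 23 0 0;0 0 23 0 0;0 0 23 0 0;0 0 0 0 0;0 0 0 0 0"

```text
time: 4.82
tool_pos: [0.5316, 0.2711, 0.1236]
eef_rot: [1.0, 0.022, -0.001, 0.001]
ft_force: [-0.0, 0.5, 1.3]
grip_width: 0.087
```

```bash
sed -i 's/O=np.array.*;/O=np.array([.5445,.0025]);/' st.py; python3 - <<'E'
from st import *
st(); im=grab("wrist"); cv2.imwrite("pics/w2.png",cv2.convertScaleAbs(im["color"],alpha=1.5))
E
```

```text
t 4.82 tool [0.5316 0.2711 0.1236] clamp [  0.7 268.9] yaw 2.58 tilt z [-0.0024 -0.0017 -1.    ] F [-0.   0.5  1.3] grip 87.0
```

View pics/w2.png

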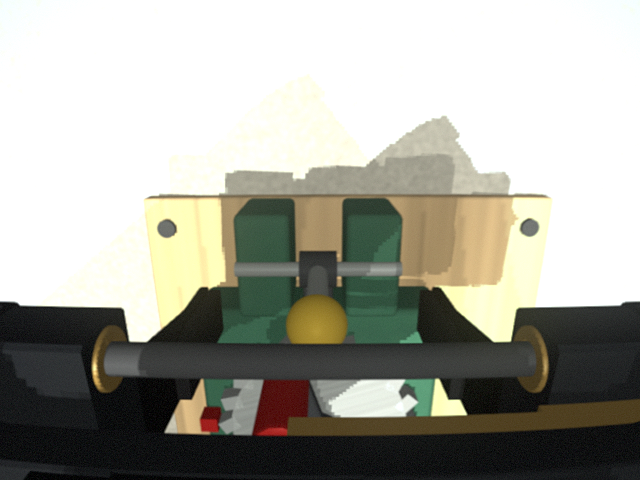

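>>> apply_moves:
  motion: "0 -3 0 0 150;0 0 0 0 200;0 0 0 0 255;0 0 0 0 255;0 0 0 0 255;0 0 0 0 255;0 0 0 0 255;0 0 0 0 255"

```text
time: 5.53
tool_pos: [0.5314, 0.2762, 0.1245]
eef_rot: [1.0, 0.024, 0.0, 0.0]
ft_force: [0.0, -0.3, 0.5]
grip_width: 0.0417
```

>>> apply_moves:
  motion: "0 0 0 0 255;0 0 0 0 255;0 0 0 0 255;0 0 0 0 255;0 0 0 0 255;0 0 0 0 255;0 0 0 0 255"

```text
time: 6.12
tool_pos: [0.5301, 0.2762, 0.1243]
eef_rot: [1.0, 0.024, -0.001, 0.001]
ft_force: [-5.5, -1.9, 3.3]
grip_width: 0.0218
```

>>> apply_moves:
  motion: "0 -5.2 0.5 0 255;0 -5.1 0.7 0 255;0 -5 1.3 0 255;0 -5 1.6 0 255;0 -4.7 2 0 255;0 -4.7 2.4 0 255;0 -4.3 2.8 0 255;0 -4.3 3.1 0 255;0 -4 3.7 0 255;0 -3.9 4 0 255;0 0 0 0 255;0 0 0 0 255"

```text
time: 7.12
tool_pos: [0.5278, 0.3227, 0.1016]
eef_rot: [1.0, 0.024, -0.001, 0.0]
ft_force: [-5.5, 0.2, -0.4]
grip_width: 0.0219
```

```bash
python3 - <<'E'
from st import *
st(); im=grab("wrist"); cv2.imwrite("pics/w3.png",cv2.convertScaleAbs(im["color"],alpha=1.5))
E
```

```text
t 7.12 tool [0.5278 0.3227 0.1016] clamp [ -0.5 320.6] yaw 2.79 tilt z [-2.7e-03 -4.0e-04 -1.0e+00] F [-5.5  0.2 -0.4] grip 21.9
```

View pics/w3.png

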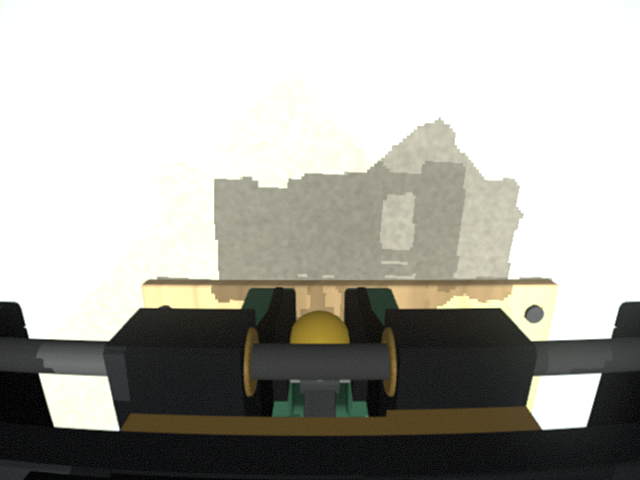

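>>> apply_moves:
  motion: "0 0 0 0 120;0 0 0 0 60;0 0 0 0 60;0 0 0 0 60;0 0 0 0 60;0 0 0 0 60;0 0 -15 0 60;0 0 -30 0 60;0 0 -30 0 60;0 0 -30 0 60;0 30 0 0 60;0 30 0 0 60;0 30 0 0 60;0 30 0 0 60;0 20 0 0 60;0 0 0 0 60;0 0 0 0 60"

```text
time: 8.58
tool_pos: [0.5366, 0.1811, 0.2077]
eef_rot: [1.0, 0.022, 0.001, 0.0]
ft_force: [1.2, -0.0, 0.7]
grip_width: 0.0667
```

```bash
python3 - <<'E'
from st import *
st(); im=grab("wrist"); cv2.imwrite("pics/w4.png",cv2.convertScaleAbs(im["color"],alpha=1.5))
h=cv2.cvtColor(im["color"],cv2.COLOR_BGR2HSV)
M=cv2.inRange(h,(18,120,60),(35,255,255)); M[150:]=0
c=np.argwhere(M)[:,::-1].mean(0);print("ball",c,[wc(plane(im,[c],z)[0]).round(1).tolist() for z in(.1,.105,.11,.127)])
E
```

```text
t 8.58 tool [0.5366 0.1811 0.2077] clamp [  1.1 178.8] yaw 2.55 tilt z [ 1.e-03 -4.e-04 -1.e+00] F [ 1.2 -0.   0.7] grip 66.7
ball [314.09355132  13.69118983] [[-0.9, 319.2], [-0.8, 318.0], [-0.8, 316.9], [-0.6, 312.9]]
```

View pics/w4.png

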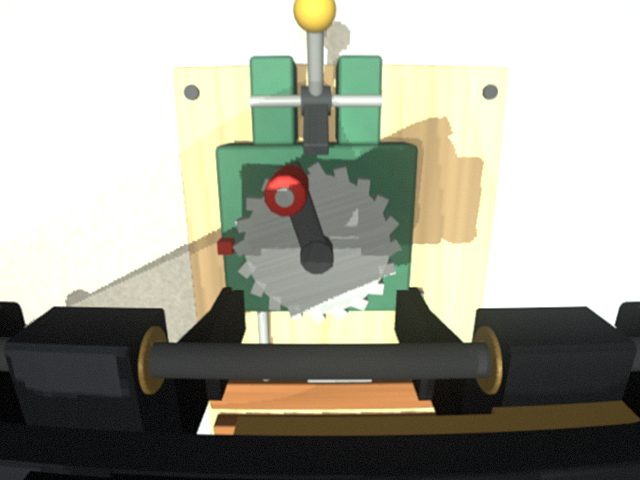

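```bash
python3 - <<'E'
from st import *
im=grab("wrist")
H=wc(plane(im,[(286,195)],.137)[0]);A=wc(plane(im,[(316.5,254)],.088)[0]);print(H,A,H-A,np.hypot(*(H-A)),np.degrees(np.arctan2(*(H-A)[::-1])),deep(im,[(300,225),(286,200),(316,254),(226,246)]).round(4).tolist())
E
```

```text
[-17.00253045 222.73478927] [ -1.21458    172.68512351] [-15.78795044  50.04966576] 52.48074334526545 107.50765446594481 [[0.5224, 0.194, 0.0844], [0.5165, 0.2219, 0.1399], [0.5342, 0.1746, 0.0873], [0.4667, 0.1699, 0.0639]]
```

>>> apply_moves:
  motion: "0 0 0 0 60;0 0 0 0 60;0 0 0 0 60"

```text
time: 8.93
tool_pos: [0.5356, 0.1838, 0.2074]
eef_rot: [1.0, 0.025, -0.0, -0.0]
ft_force: [0.3, 0.4, 0.4]
grip_width: 0.0666
```

```bash
python3 - <<'E'
from st import *
st();im=grab("wrist");cv2.imwrite("pics/w5.png",cv2.convertScaleAbs(im["color"],alpha=1.5))
E
```

```text
t 8.93 tool [0.5356 0.1838 0.2074] clamp [  0.3 181.6] yaw 2.86 tilt z [-1.e-04  4.e-04 -1.e+00] F [0.3 0.4 0.4] grip 66.6
```

View pics/w5.png

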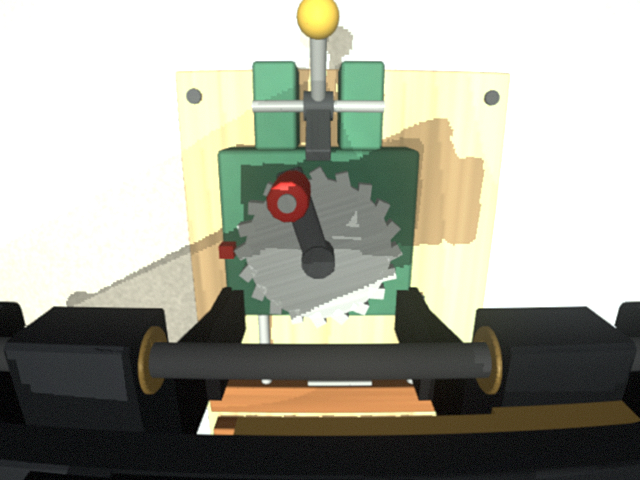

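```bash
python3 - <<'E'
from st import *
im=grab("wrist")
H=wc(plane(im,[(288,203)],.137)[0]);A=wc(plane(im,[(317.5,261)],.087)[0]);print(H,A,H-A,np.hypot(*(H-A)),np.degrees(np.arctan2(*(H-A)[::-1])))
print("mark",wc(deep(im,[(227,251)])[0]),"ball",wc(plane(im,[(318,17)],.104)[0]), "hinge",wc(plane(im,[(318,106)],.062)[0]))
E
```

```text
[-16.52244586 219.03498088] [ -1.01290543 167.97660901] [-15.50954043  51.05837187] 53.36200129633682 106.89673402878334
mark [-68.91709323 168.11113952] ball [-2.40481502e-01  3.19041986e+02] hinge [ -0.52754907 271.54134523]
```

>>> apply_moves:
  motion: "-9 -18 0 0 60;-8 -18.5 0 0 60;0 0 0 0 60;0 0 0 0 60;0 0 23 0 60;0 0 23 0 60;0 0 23 0 60;0 0 24 0 100;0 0 0 0 150;0 0 0 0 255;0 0 0 0 255;0 0 0 0 255;0 0 0 0 255;0 0 0 0 255;0 0 0 0 255;0 0 0 0 255;0 0 0 0 255;0 0 0 0 255"

```text
time: 10.53
tool_pos: [0.5175, 0.2185, 0.1153]
eef_rot: [1.0, 0.024, 0.0, 0.0]
ft_force: [-1.3, -0.4, 5.3]
grip_width: 0.0231
```

```bash
python3 - <<'E'
from st import *
st()
E
```

```text
t 10.53 tool [0.5175 0.2185 0.1153] clamp [-16.1 217.1] yaw 2.75 tilt z [ 9.e-04 -0.e+00 -1.e+00] F [-1.3 -0.4  5.3] grip 23.1
```

>>> apply_moves:
  motion: "-8.1 3.2 0 0 255;-7.5 4.5 0 0 255;-6.7 5.6 0 0 255;-5.8 6.6 0 0 255;-4.6 7.4 0 0 255;-3.4 8.1 0 0 255;-2.1 8.5 0 0 255;-0.7 8.7 0 0 255;0 0 0 0 255;0 0 0 0 255;0 0 0 0 255"

```text
time: 11.45
tool_pos: [0.4804, 0.1622, 0.1152]
eef_rot: [1.0, 0.023, 0.0, 0.001]
ft_force: [-1.8, -1.1, 10.0]
grip_width: 0.0233
```

```bash
python3 - <<'E'
from st import *
st();im=grab("wrist");cv2.imwrite("pics/w6.png",cv2.convertScaleAbs(im["color"],alpha=1.5))
im=grab("top");show(im,"pics/t6.png",175,190,375,330,4)
E
```

```text
t 11.45 tool [0.4804 0.1622 0.1152] clamp [-55.9 162.7] yaw 2.68 tilt z [ 2.0e-04 -2.5e-03 -1.0e+00] F [-1.8 -1.1 10. ] grip 23.3
```

View pics/w6.png

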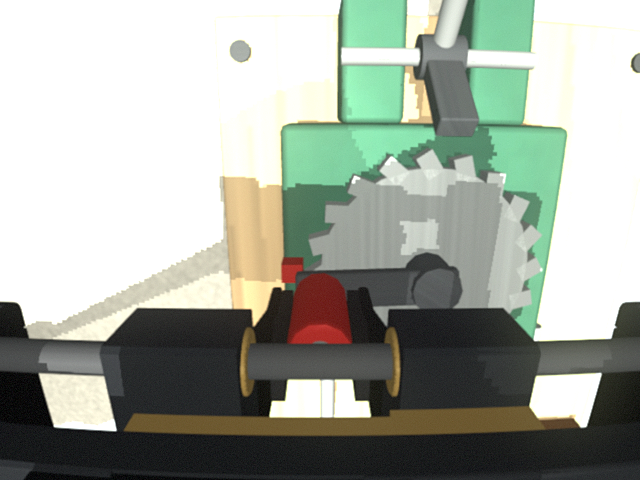

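View pics/t6.png

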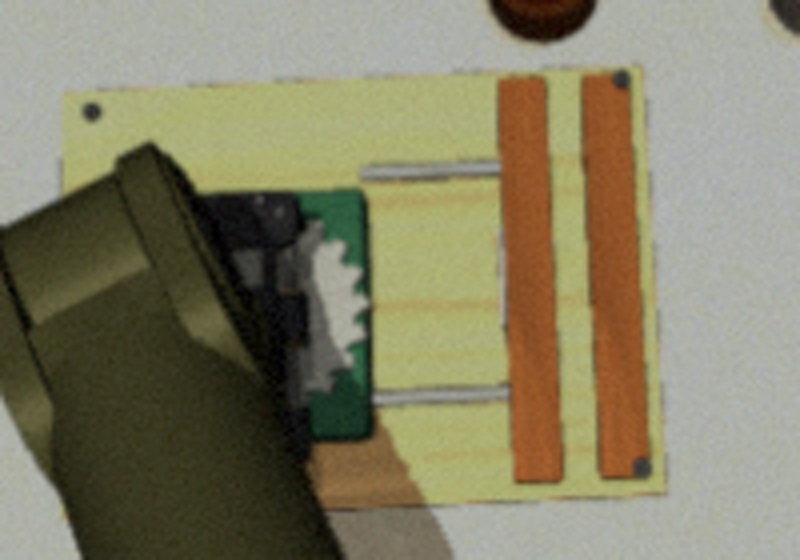

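>>> apply_moves:
  motion: "2.7 17 0 0 255;7.8 15.3 0 0 255;12.2 12.2 0 0 255;15.3 7.8 0 0 255;17 2.7 0 0 255;17 -2.7 0 0 255;15.3 -7.8 0 0 255;12.2 -12.2 0 0 255;7.8 -15.3 0 0 255;2.7 -17 0 0 255;0 0 0 0 255;0 0 0 0 255;0 0 0 0 255"

```text
time: 12.63
tool_pos: [0.5902, 0.1699, 0.1153]
eef_rot: [1.0, 0.025, 0.0, -0.0]
ft_force: [-0.2, 1.6, 7.1]
grip_width: 0.0232
```

```bash
python3 - <<'E'
from st import *
st();im=grab("wrist");cv2.imwrite("pics/w7.png",cv2.convertScaleAbs(im["color"],alpha=1.5))
E
```

```text
t 12.63 tool [0.5902 0.1699 0.1153] clamp [ 54.1 164.9] yaw 2.81 tilt z [ 7.e-04  8.e-04 -1.e+00] F [-0.2  1.6  7.1] grip 23.2
```

View pics/w7.png

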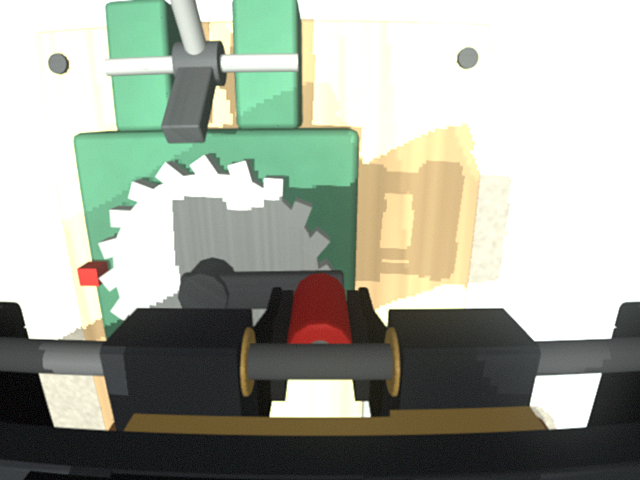

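>>> apply_moves:
  motion: "-2.7 -17 0 0 255;-7.8 -15.3 0 0 255;-12.2 -12.2 0 0 255;-15.3 -7.8 0 0 255;-17 -2.7 0 0 255;-17 2.7 0 0 255;-15.3 7.8 0 0 255;-12.2 12.2 0 0 255;-7.8 15.3 0 0 255;-2.7 17 0 0 255;2.7 17 0 0 255;7.8 15.3 0 0 255;12.2 12.2 0 0 255;15.3 7.8 0 0 255;17 2.7 0 0 255;17 -2.7 0 0 255;15.3 -7.8 0 0 255;12.2 -12.2 0 0 255;7.8 -15.3 0 0 255;2.7 -17 0 0 255"

```text
time: 14.35
tool_pos: [0.5915, 0.168, 0.1131]
eef_rot: [1.0, 0.023, -0.001, 0.0]
ft_force: [-0.3, 0.2, 0.8]
grip_width: -0.0001
```

>>> apply_moves:
  motion: "0 0 0 0 255;0 0 0 0 255"

```text
time: 14.52
tool_pos: [0.5898, 0.1696, 0.1135]
eef_rot: [1.0, 0.025, -0.001, 0.0]
ft_force: [0.6, -0.4, 0.1]
grip_width: 0.0003
```

```bash
python3 - <<'E'
from st import *
st();im=grab("wrist");cv2.imwrite("pics/w8.png",cv2.convertScaleAbs(im["color"],alpha=1.5))
im=grab("top");show(im,"pics/t8.png",175,190,375,330,4)
E
```

```text
t 14.52 tool [0.5898 0.1696 0.1135] clamp [ 53.7 164.6] yaw 2.86 tilt z [-2.2e-03 -2.0e-04 -1.0e+00] F [ 0.6 -0.4  0.1] grip 0.3
```

View pics/w8.png

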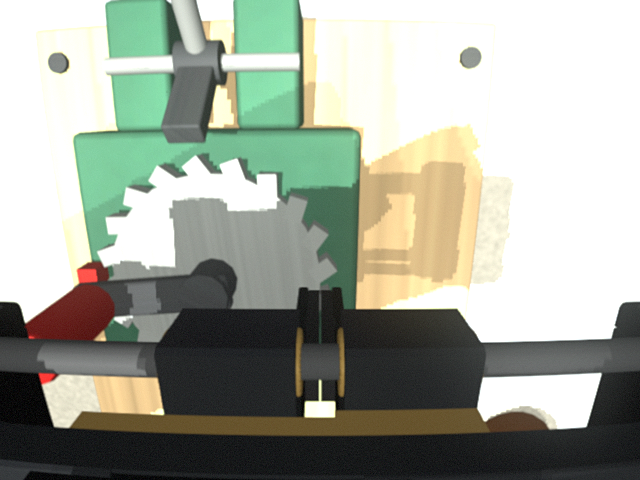

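View pics/t8.png

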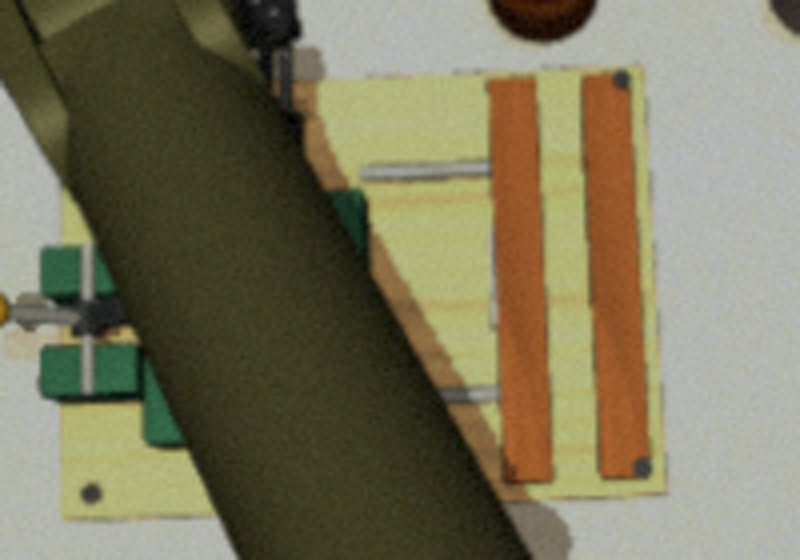

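```bash
cat > gap.py <<'E'
from m import *
B,cf=comp(cv2.inRange(hsv,(3,110,40),(16,255,200)),(319,200,345,315))
A,cm=comp(cv2.inRange(hsv,(3,110,40),(16,255,200)),(285,200,319,250))
def edge(M,side,z=.032):
    pts=[]
    for v in range(215,240):
        u=np.where(M[v])[0]
        if len(u)>5: pts.append((u.max()+.5 if side else u.min()-.5,v))
    return np.median((plane(top,pts,z)[:,1]-.0507*(plane(top,pts,z)[:,0]))*1000)
print("gap est",edge(A,1)-edge(B,0),"jaw thick",edge(A,0)-edge(A,1),edge(B,0)-edge(B,1))
E
python3 gap.py
```

```text
gap est 28.943584589949282 jaw thick 28.538405728000047 29.082966118014824
```

>>> apply_moves:
  motion: "0 0 -31 0 60;0 0 -31 0 60;0 0 -31 0 60;-27 0 0 0 60;-27 0 0 0 60;0 0 0 0 60;0 0 0 0 60;0 0 0 0 60;0 0 0 0 60;0 0 0 0 60"

```text
time: 15.55
tool_pos: [0.5375, 0.1661, 0.2072]
eef_rot: [1.0, 0.023, -0.0, -0.0]
ft_force: [0.2, -0.0, -0.0]
grip_width: 0.0592
```

```bash
python3 - <<'E'
from st import *
st();im=grab("wrist");cv2.imwrite("pics/w9.png",cv2.convertScaleAbs(im["color"],alpha=1.5))
E
```

```text
t 15.55 tool [0.5375 0.1661 0.2072] clamp [  1.3 163.7] yaw 2.69 tilt z [-2.e-04  3.e-04 -1.e+00] F [ 0.2 -0.  -0. ] grip 59.2
```

View pics/w9.png

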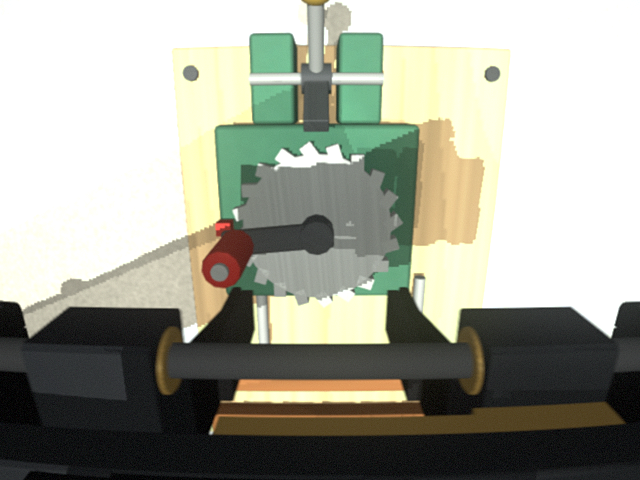

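```bash
python3 - <<'E'
from st import *
im=grab("wrist");st()
H=wc(plane(im,[(219,271)],.137)[0]);A=wc(plane(im,[(317,235)],.087)[0]);print(H,A,H-A,np.hypot(*(H-A)),np.degrees(np.arctan2(*(H-A)[::-1])))
E
```

```text
t 15.65 tool [0.5372 0.1664 0.2071] clamp [  1.  164.1] yaw 2.72 tilt z [-5.e-04  5.e-04 -1.e+00] F [-0.1 -0.3 -0.1] grip 63.7
[-56.11526516 162.5604177 ] [ -0.47620379 169.41323148] [-55.63906138  -6.85281377] 56.059488111658986 -172.97849798320203
```

>>> apply_moves:
  motion: "-28 1.5 0 0 60;-28.5 1.5 0 0 60;0 0 0 0 60;0 0 0 0 60;0 0 0 0 60;0 0 23 0 60;0 0 23 0 60;0 0 23 0 60;0 0 23 0 100;0 0 0 0 150;0 0 0 0 255;0 0 0 0 255;0 0 0 0 255;0 0 0 0 255;0 0 0 0 255;0 0 0 0 255;0 0 0 0 255;0 0 0 0 255;0 0 0 0 255"

```text
time: 17.23
tool_pos: [0.4807, 0.1609, 0.1163]
eef_rot: [1.0, 0.024, 0.0, 0.0]
ft_force: [-1.9, -0.3, 5.7]
grip_width: 0.0233
```

```bash
python3 - <<'E'
from st import *
st();im=grab("wrist");cv2.imwrite("pics/w10.png",cv2.convertScaleAbs(im["color"],alpha=1.5))
E
```

```text
t 17.23 tool [0.4807 0.1609 0.1163] clamp [-55.7 161.4] yaw 2.74 tilt z [ 6.e-04 -4.e-04 -1.e+00] F [-1.9 -0.3  5.7] grip 23.3
```

View pics/w10.png

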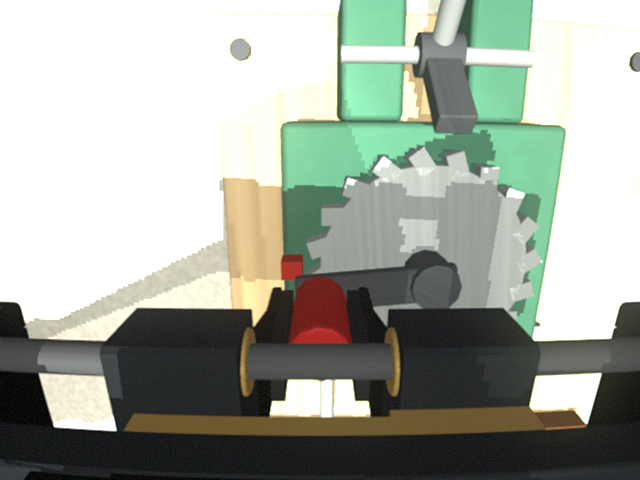

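>>> apply_moves:
  motion: "2.7 17 0 0 255;7.8 15.3 0 0 255;12.2 12.2 0 0 255;15.3 7.8 0 0 255;17 2.7 0 0 255;17 -2.7 0 0 255;15.3 -7.8 0 0 255;12.2 -12.2 0 0 255;7.8 -15.3 0 0 255;2.7 -17 0 0 255;-2.7 -17 0 0 255;-7.8 -15.3 0 0 255;-12.2 -12.2 0 0 255;-15.3 -7.8 0 0 255;-17 -2.7 0 0 255;-17 2.7 0 0 255;-15.3 7.8 0 0 255;-12.2 12.2 0 0 255;-7.8 15.3 0 0 255;-2.7 17 0 0 255"

```text
time: 18.95
tool_pos: [0.4803, 0.163, 0.1163]
eef_rot: [1.0, 0.026, 0.002, -0.001]
ft_force: [6.7, 3.6, -4.2]
grip_width: 0.0234
```

```bash
python3 -c "from st import *; st()"; python3 gap.py
```

```text
t 18.95 tool [0.4803 0.163  0.1163] clamp [-56.  163.5] yaw 2.93 tilt z [ 0.0032  0.0025 -1.    ] F [ 6.7  3.6 -4.2] grip 23.4
gap est 34.6761930444639 jaw thick 28.782668141876577 28.944978103442438
```

Two turns done (gap reading +5.7 mm, grip held). Third turn.

>>> apply_moves:
  motion: "2.7 17 0 0 255;7.8 15.3 0 0 255;12.2 12.2 0 0 255;15.3 7.8 0 0 255;17 2.7 0 0 255;17 -2.7 0 0 255;15.3 -7.8 0 0 255;12.2 -12.2 0 0 255;7.8 -15.3 0 0 255;2.7 -17 0 0 255;-2.7 -17 0 0 255;-7.8 -15.3 0 0 255;-12.2 -12.2 0 0 255;-15.3 -7.8 0 0 255;-17 -2.7 0 0 255;-17 2.7 0 0 255;-15.3 7.8 0 0 255;-12.2 12.2 0 0 255;-7.8 15.3 0 0 255;-2.7 17 0 0 255"

```text
time: 20.72
tool_pos: [0.4803, 0.1632, 0.1163]
eef_rot: [1.0, 0.025, 0.001, -0.001]
ft_force: [6.3, 3.9, -1.7]
grip_width: 0.0232
```

```bash
python3 -c "from st import *; st()"; python3 gap.py
```

```text
t 20.72 tool [0.4803 0.1632 0.1163] clamp [-56.  163.8] yaw 2.92 tilt z [ 0.0028  0.0024 -1.    ] F [ 6.3  3.9 -1.7] grip 23.2
gap est 40.98109807225762 jaw thick 28.911987979853897 28.70954461474313
```

Three turns (gap reading 41.0, i.e. ~40). Fourth turn.

>>> apply_moves:
  motion: "2.7 17 0 0 255;7.8 15.3 0 0 255;12.2 12.2 0 0 255;15.3 7.8 0 0 255;17 2.7 0 0 255;17 -2.7 0 0 255;15.3 -7.8 0 0 255;12.2 -12.2 0 0 255;7.8 -15.3 0 0 255;2.7 -17 0 0 255;-2.7 -17 0 0 255;-7.8 -15.3 0 0 255;-12.2 -12.2 0 0 255;-15.3 -7.8 0 0 255;-17 -2.7 0 0 255;-17 2.7 0 0 255;-15.3 7.8 0 0 255;-12.2 12.2 0 0 255;-7.8 15.3 0 0 255;-2.7 17 0 0 255"

```text
time: 22.48
tool_pos: [0.4803, 0.1633, 0.1163]
eef_rot: [1.0, 0.025, 0.001, -0.001]
ft_force: [6.8, 4.5, -1.3]
grip_width: 0.0233
```

>>> apply_moves:
  motion: "0 0 0 0 255;0 0 0 0 255;0 0 0 0 255"

```text
time: 22.73
tool_pos: [0.4808, 0.1601, 0.1162]
eef_rot: [1.0, 0.023, -0.0, 0.001]
ft_force: [-1.7, -1.5, 8.3]
grip_width: 0.0232
```

```bash
python3 gap.py; python3 - <<'E'
from st import *
st();im=grab("wrist");cv2.imwrite("pics/w11.png",cv2.convertScaleAbs(im["color"],alpha=1.5))
E
```

```text
gap est 46.91525325345917 jaw thick 28.347434434267722 29.082966118014824
t 22.83 tool [0.4807 0.1604 0.1162] clamp [-55.7 160.9] yaw 2.67 tilt z [-4.0e-04 -1.8e-03 -1.0e+00] F [-1.4 -2.3  8.3] grip 23.4
```

View pics/w11.png

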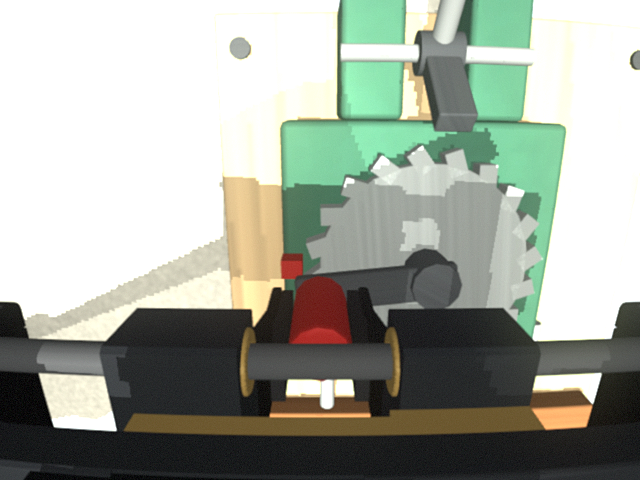

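>>> apply_moves:
  motion: "0 -3.5 0 0 255;0 0 0 0 255;0 0 0 0 255;0 0 0 0 120;0 0 0 0 40;0 0 0 0 40;0 0 0 0 40;0 0 0 0 40;0 0 0 0 40;0 0 0 0 40;0 0 -20 0 40;0 0 -25 0 40;0 0 -25 0 40;0 0 -20 0 40"

```text
time: 24.05
tool_pos: [0.4806, 0.1645, 0.2071]
eef_rot: [1.0, 0.024, 0.001, -0.0]
ft_force: [-0.3, 1.5, -0.6]
grip_width: 0.0731
```

>>> apply_moves:
  motion: "28 0 0 0 40;27.5 0 0 0 40;0 -26 0 0 40;0 -26 0 0 40;0 -26 0 0 40;0 -26 0 0 40;0 -26 0 0 40;0 -26 0 0 40;0 0 0 0 40;0 0 0 0 40;0 0 0 0 40"

```text
time: 24.97
tool_pos: [0.5285, 0.3221, 0.2051]
eef_rot: [1.0, 0.024, -0.0, 0.001]
ft_force: [-0.3, -0.3, -0.1]
grip_width: 0.0733
```

```bash
python3 - <<'E'
from st import *
st();im=grab("wrist");cv2.imwrite("pics/w12.png",cv2.convertScaleAbs(im["color"],alpha=1.5))
im=grab("top");show(im,"pics/t12.png",175,190,475,330,2.6)
E
```

```text
t 24.97 tool [0.5285 0.3221 0.2051] clamp [2.0e-01 3.2e+02] yaw 2.73 tilt z [-3.0e-04 -1.1e-03 -1.0e+00] F [-0.3 -0.3 -0.1] grip 73.3
```

View pics/w12.png

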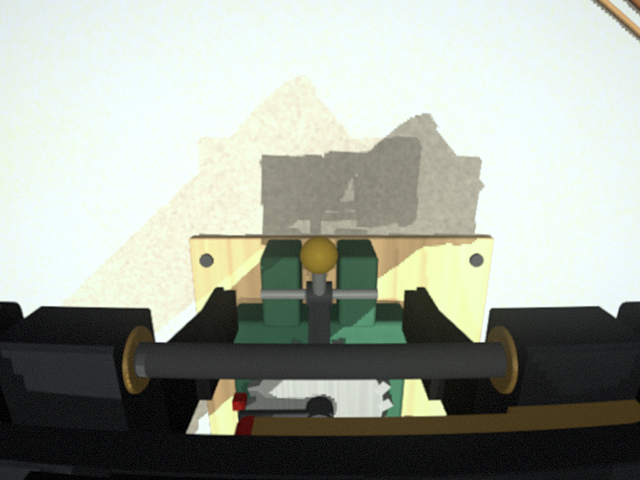

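View pics/t12.png

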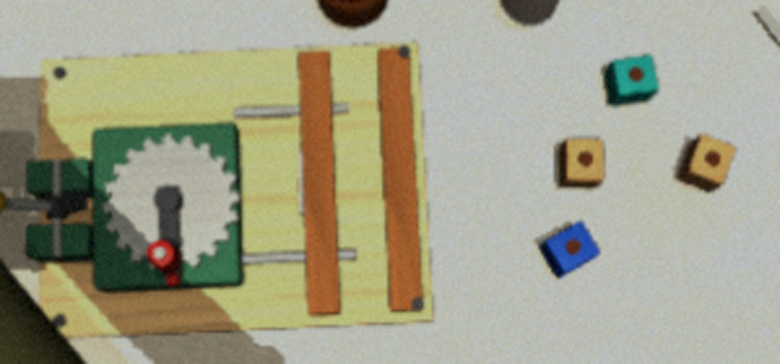

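>>> apply_moves:
  motion: "0 0 26 0 40;0 0 26 0 40;0 0 26 0 40;0 0 25 0 100;0 0 0 0 200;0 0 0 0 255;0 0 0 0 255;0 0 0 0 255;0 0 0 0 255;0 0 0 0 255;0 0 0 0 255;0 0 0 0 255;0 0 0 0 255;0 0 0 0 255;0 0 0 0 255;0 0 0 0 255"

```text
time: 26.4
tool_pos: [0.5277, 0.3234, 0.1025]
eef_rot: [1.0, 0.024, -0.0, -0.0]
ft_force: [-3.1, 0.4, 2.5]
grip_width: 0.0218
```

```bash
python3 - <<'E'
from st import *
st()
E
```

```text
t 26.4 tool [0.5277 0.3234 0.1025] clamp [ -0.6 321.3] yaw 2.78 tilt z [-7.e-04  4.e-04 -1.e+00] F [-3.1  0.4  2.5] grip 21.8
```

>>> apply_moves:
  motion: "0 3.9 -4 0 255;0 4 -3.7 0 255;0 4.3 -3.1 0 255;0 4.3 -2.8 0 255;0 4.7 -2.4 0 255;0 4.7 -2 0 255;0 5 -1.6 0 255;0 5 -1.3 0 255;0 5.1 -0.7 0 255;0 5.2 -0.5 0 255;0 4 0 0 255;0 0 0 0 255;0 0 0 0 255;0 0 0 0 255"

```text
time: 27.57
tool_pos: [0.5298, 0.276, 0.123]
eef_rot: [1.0, 0.025, -0.0, -0.003]
ft_force: [1.4, 8.9, -22.6]
grip_width: 0.0212
```

```bash
python3 - <<'E'
from st import *
st();im=grab("wrist");cv2.imwrite("pics/w13.png",cv2.convertScaleAbs(im["color"],alpha=1.5))
E
```

```text
t 27.57 tool [0.5298 0.276  0.123 ] clamp [ -0.8 273.9] yaw 2.88 tilt z [-5.0e-04  6.1e-03 -1.0e+00] F [  1.4   8.9 -22.6] grip 21.2
```

View pics/w13.png

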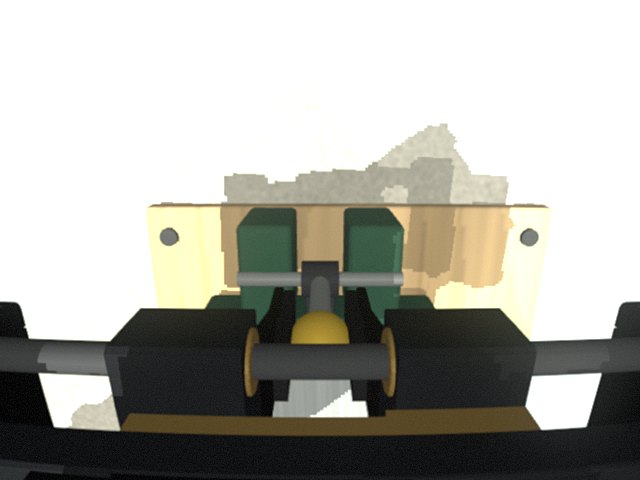

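>>> apply_moves:
  motion: "0 0 1 0 255;0 0 0 0 255;0 0 0 0 120;0 0 0 0 40;0 0 0 0 40;0 0 0 0 40;0 0 0 0 40;0 0 0 0 40;0 0 0 0 40;0 0 -20 0 40;0 0 -25 0 40;0 0 -25 0 40;0 0 -20 0 40;0 29 0 0 40;0 29 0 0 40;0 29 0 0 40;0 0 0 0 40;0 0 0 0 40;0 0 0 0 40;0 0 0 0 40"

```text
time: 29.28
tool_pos: [0.5345, 0.1873, 0.2137]
eef_rot: [1.0, 0.025, 0.0, -0.0]
ft_force: [0.0, -0.0, 0.0]
grip_width: 0.0738
```

```bash
python3 - <<'E'
from st import *
st();im=grab("wrist");cv2.imwrite("pics/w14.png",cv2.convertScaleAbs(im["color"],alpha=1.5))
h=cv2.cvtColor(im["color"],cv2.COLOR_BGR2HSV)
M=cv2.inRange(h,(18,120,60),(35,255,255)); M[150:]=0;M[:,:280]=0;M[:,360:]=0
k=max(cv2.findContours(M,cv2.RETR_EXTERNAL,cv2.CHAIN_APPROX_NONE)[0],key=cv2.contourArea);c=cv2.minEnclosingCircle(k);print(c,wc(plane(im,[c[0]],.127)[0]))
E
```

```text
t 29.28 tool [0.5345 0.1873 0.2137] clamp [ -0.6 185. ] yaw 2.86 tilt z [ 1.e-04  8.e-04 -1.e+00] F [ 0. -0.  0.] grip 73.8
((318.97589111328125, 108.80797576904297), 22.29721450805664) [ -0.71113427 272.07693815]
```

View pics/w14.png

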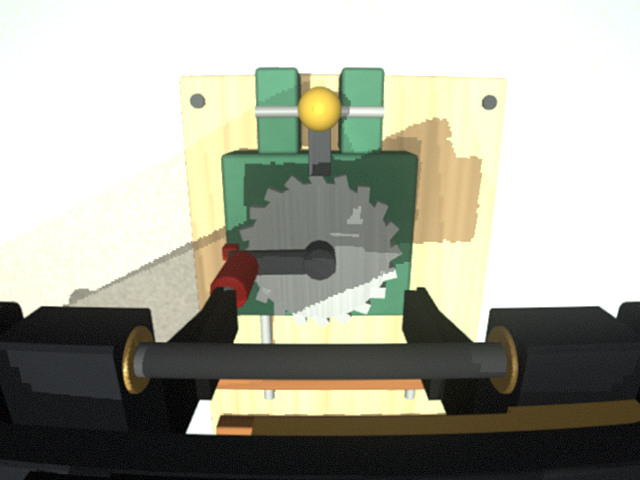

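>>> apply_moves:
  motion: "1.2 30.5 -1.7 0 0;1.2 30.5 -1.7 0 0;1.2 30.5 -1.7 0 0;1.2 30.5 -1.7 0 0;1.2 30.5 -1.7 0 0;1.2 30.5 -1.7 0 0;1.2 30.5 -1.7 0 0;1.2 30.5 -1.7 0 0;1.2 30.5 -1.7 0 0;1.2 30.5 -1.7 0 0;1.2 30.5 -1.7 0 0;1.2 30.5 -1.7 0 0;1.2 30.5 -1.7 0 0;1.2 30.5 -1.7 0 0;1.2 30.5 -1.7 0 0;1.2 30.5 -1.7 0 0;0 0 0 0 0;0 0 0 0 0;0 0 0 0 0;0 0 0 0 0"

```text
time: 31.0
tool_pos: [0.5783, -0.2982, 0.2407]
eef_rot: [1.0, 0.026, 0.0, -0.001]
ft_force: [0.8, 0.8, 1.0]
grip_width: 0.0869
```

```bash
python3 - <<'E'
from st import *
st();im=grab("wrist");cv2.imwrite("pics/w15.png",cv2.convertScaleAbs(im["color"],alpha=1.5))
h=cv2.cvtColor(im["color"],cv2.COLOR_BGR2HSV);C=cloud(im)
M=((C[...,2]>.043)&(C[...,2]<.058)&(h[...,0]>5)&(h[...,0]<28)&(h[...,1]>50)).astype(np.uint8)*255; M[300:]=0
M=cv2.morphologyEx(M,cv2.MORPH_CLOSE,np.ones((9,9)))
for k in cv2.findContours(M,cv2.RETR_EXTERNAL,cv2.CHAIN_APPROX_NONE)[0]:
    if cv2.contourArea(k)<300: continue
    P=plane(im,k.reshape(-1,2).astype(float),.05)[:,:2]*1000
    print(cv2.boundingRect(k),cv2.minAreaRect(P.astype(np.float32)))
sc=grab("scene");show(sc,"pics/s15.png",180,150,440,345,3)
E
```

```text
t 31.0 tool [ 0.5783 -0.2982  0.2407] clamp [  18.5 -302. ] yaw 2.94 tilt z [ 2.0e-04  1.1e-03 -1.0e+00] F [0.8 0.8 1. ] grip 86.9
(325, 270, 52, 30) ((610.4509887695312, -363.3327941894531), (31.201265335083008, 40.286651611328125), 73.04957580566406)
(300, 87, 52, 49) ((578.7001342773438, -210.62103271484375), (35.88292694091797, 39.69390106201172), 89.1731948852539)
```

View pics/w15.png

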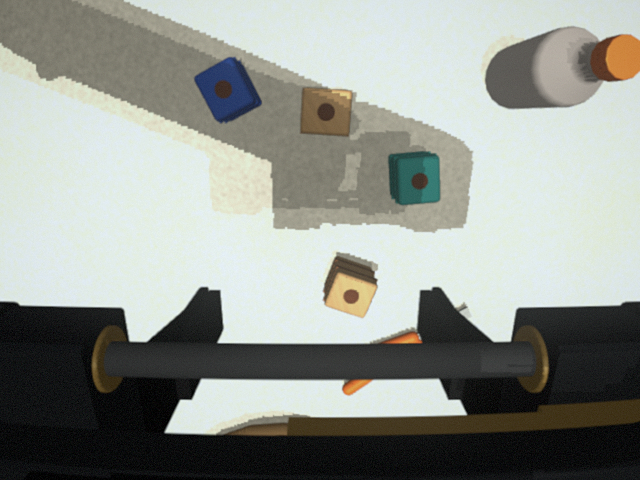

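View pics/s15.png

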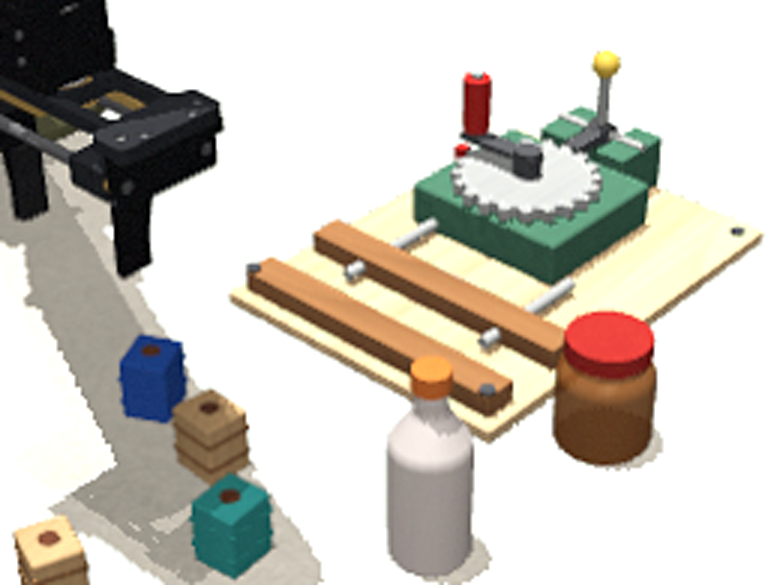

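>>> apply_moves:
  motion: "1.2 -21.8 0 0 75;1.2 -21.8 0 0 75;1.2 -21.8 0 0 75;1.1 -21.7 0 0 75;0 0 0 3.7 75;0 0 0 0 75;0 0 0 0 75;0 0 25 0 75;0 0 30 0 75;0 0 30 0 75;0 0 30 0 75;0 0 0 0 75;0 0 0 0 75;0 0 0 0 75"

```text
time: 32.27
tool_pos: [0.5789, -0.2143, 0.1275]
eef_rot: [1.0, -0.008, 0.001, 0.0]
ft_force: [-0.4, -0.3, -0.3]
grip_width: 0.0615
```

```bash
python3 - <<'E'
from st import *
st();im=grab("wrist");cv2.imwrite("pics/w16.png",cv2.convertScaleAbs(im["color"],alpha=1.5))
E
```

```text
t 32.27 tool [ 0.5789 -0.2143  0.1275] clamp [  23.4 -218.3] yaw -0.96 tilt z [ 2.1e-03 -9.0e-04 -1.0e+00] F [-0.4 -0.3 -0.3] grip 61.5
```

View pics/w16.png

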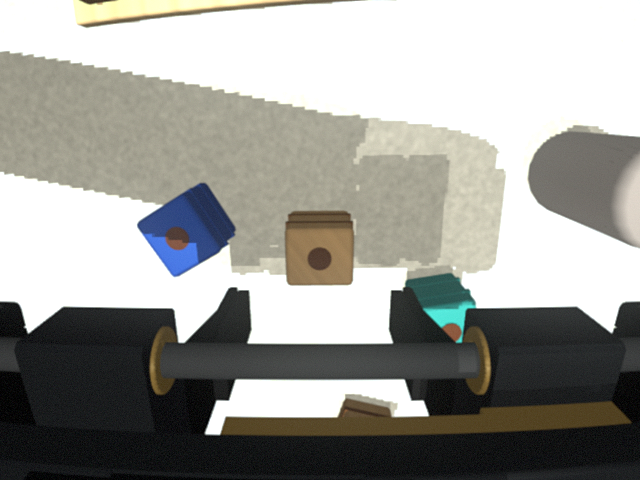

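```bash
python3 - <<'E'
from st import *
im=grab("wrist");st()
h=cv2.cvtColor(im["color"],cv2.COLOR_BGR2HSV)
print("blank corners",(plane(im,[(286,222),(354,222),(353,285),(287,285),(319.5,258)],.05)*1000).round(1).tolist())
top=grab("top");print("turq corners(top)",(plane(top,[(409,214),(426,211),(428,226),(411,229)],.05)*1000).round(1).tolist(),"wr",(plane(im,[(404,277),(466,276),(476,305)],.05)*1000).round(1).tolist())
E
```

```text
t 32.37 tool [ 0.5795 -0.2143  0.1284] clamp [  24.  -218.3] yaw -0.96 tilt z [ 0.004  -0.0017 -1.    ] F [0.9 0.1 0.5] grip 61.3
blank corners [[561.2, -188.9, 50.0], [599.7, -189.6, 50.0], [599.5, -228.3, 50.0], [560.1, -227.6, 50.0], [579.8, -210.9, 50.0]]
turq corners(top) [[670.7, -238.3, 50.0], [678.6, -280.9, 50.0], [640.7, -284.1, 50.0], [633.0, -241.8, 50.0]] wr [[629.8, -223.8, 50.0], [667.4, -224.0, 50.0], [675.6, -243.4, 50.0]]
```

>>> apply_moves:
  motion: "0 -3.6 0 0 75;0 0 0 0 75;0 0 23 0 75;0 0 23 0 75;0 0 23 0 75;0 0 21 0 75;0 0 0 0 75;0 0 0 0 150;0 0 0 0 255;0 0 0 0 255;0 0 0 0 255;0 0 0 0 255;0 0 0 0 255;0 0 0 0 255;0 0 0 0 255"

```text
time: 33.67
tool_pos: [0.579, -0.2103, 0.0374]
eef_rot: [1.0, -0.008, 0.001, 0.001]
ft_force: [-0.5, 0.4, 6.2]
grip_width: 0.0397
```

>>> apply_moves:
  motion: "0 0 -10 0 255;0 0 -20 0 255;0 0 -25 0 255;0 0 -25 0 255;0 0 -10 -3.9 255;0 0 0 0 255;0 0 0 0 255"

```text
time: 34.25
tool_pos: [0.578, -0.2101, 0.1262]
eef_rot: [1.0, 0.025, 0.0, 0.0]
ft_force: [-0.4, -0.1, -1.2]
grip_width: 0.0398
```

```bash
python3 - <<'E'
from st import *
st();im=grab("wrist");cv2.imwrite("pics/w17.png",cv2.convertScaleAbs(im["color"],alpha=1.5))
E
```

```text
t 34.25 tool [ 0.578  -0.2101  0.1262] clamp [  22.7 -214. ] yaw 2.85 tilt z [ 7.e-04 -5.e-04 -1.e+00] F [-0.4 -0.1 -1.2] grip 39.8
```

View pics/w17.png

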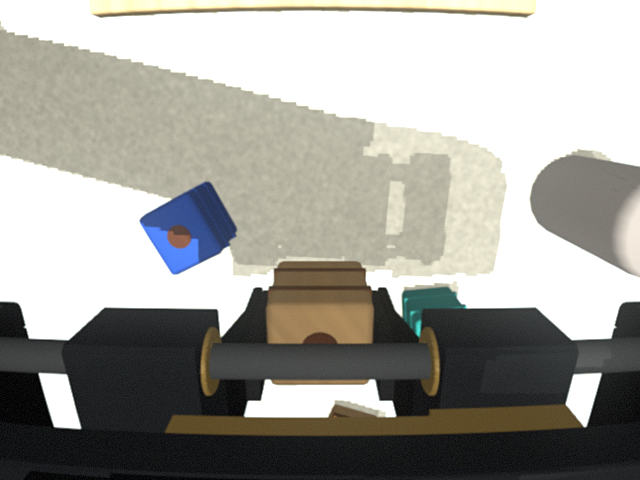

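>>> apply_moves:
  motion: "4.1 -23 0 0 255;4.1 -23 0 0 255;4.1 -23 0 0 255;4.1 -23 0 0 255;4.2 -23 0 0 255;4.2 -23 0 0 255;4.1 -23 0 0 255;4.2 -23 0 0 255;4.2 -23 0 0 255;0 0 0 0 255;0 0 0 0 255;0 0 0 0 255"

```text
time: 35.3
tool_pos: [0.6037, -0.0021, 0.1243]
eef_rot: [1.0, 0.025, -0.001, 0.0]
ft_force: [-0.7, -0.3, -1.3]
grip_width: 0.0395
```

```bash
python3 - <<'E'
from st import *
st();im=grab("wrist");cv2.imwrite("pics/w18.png",cv2.convertScaleAbs(im["color"],alpha=1.5))
E
python3 - <<'E'
from m import *
from st import wc
for nm,box in(("mov",(285,200,316,315)),("fix",(318,200,345,315))):
    M,c=comp(cv2.inRange(hsv,(3,110,40),(16,255,200)),box); r=rect(M,0.032);print(nm,r,wc(np.array(r[0])/1000))
show(top,"pics/t18.png",175,190,475,330,2.6)
E
```

```text
t 35.3 tool [ 0.6037 -0.0021  0.1243] clamp [58.9 -7.6] yaw 2.89 tilt z [-2.6e-03 -7.0e-04 -1.0e+00] F [-0.7 -0.3 -1.3] grip 39.5
mov ((518.0791625976562, 39.877071380615234), (162.43063354492188, 23.692541122436523), 6.812559604644775) [-24.49598581  38.66591255]Traceback (most recent call last):
  File "<stdin>", line 4, in <module>
  File "m.py", line 6, in comp
    n,l,s,c=cv2.connectedComponentsWithStats(B); i=1+np.argmax(s[1:,4]); return (l==i).astype(np.uint8),c[i]
                                                     ~~~~~~~~~^^^^^^^^^
    return _wrapfunc(a, 'argmax', axis=axis, out=out, **kwds)
    return bound(*args, **kwds)
ValueError: attempt to get argmax of an empty sequence
```

View pics/w18.png

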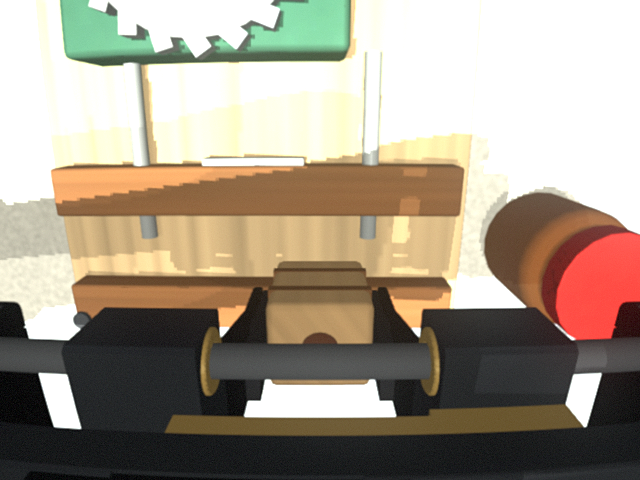

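```bash
python3 - <<'E'
from st import *
im=grab("wrist")
for n,p,z in(("mov in",(300,214),.032),("mov out",(300,168),.032),("fix in",(200,280),.032),("blk back",(320,291),.137),("blk front",(320,383),.137)): print(n,wc(plane(im,[p],z)[0]).round(1))
st()
E
```

```text
mov in [47.7 17.7]
mov out [48.1 45.2]
fix in [-16.9 -25.1]
blk back [59.7 13.9]
blk front [ 59.7 -25.2]
t 35.5 tool [ 0.6043 -0.0029  0.1253] clamp [59.5 -8.4] yaw 2.81 tilt z [-8.e-04 -6.e-04 -1.e+00] F [-0.3  0.4 -0.3] grip 39.8
```

>>> apply_moves:
  motion: "0 0 20 0 255;0 0 20 0 255;0 0 18 0 255;0 0 10 0 255;0 0 4 0 255;0 0 2.5 0 255;0 0 0 0 255;0 0 0 0 255"

```text
time: 36.17
tool_pos: [0.6054, -0.0014, 0.0522]
eef_rot: [1.0, 0.026, 0.001, 0.0]
ft_force: [0.1, -0.6, -0.2]
grip_width: 0.0399
```

```bash
python3 - <<'E'
from st import *
st();im=grab("wrist");cv2.imwrite("pics/w19.png",cv2.convertScaleAbs(im["color"],alpha=1.5))
E
```

```text
t 36.17 tool [ 0.6054 -0.0014  0.0522] clamp [60.6 -6.9] yaw 2.93 tilt z [ 1.6e-03 -1.0e-04 -1.0e+00] F [ 0.1 -0.6 -0.2] grip 39.9
```

View pics/w19.png

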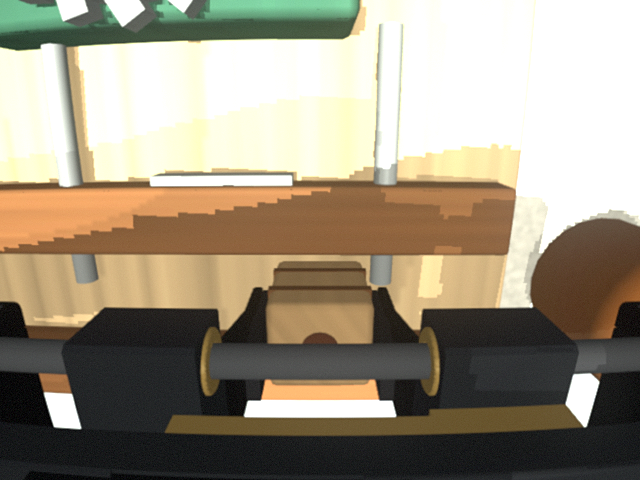

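```bash
python3 - <<'E'
from st import *
im=grab("wrist");st()
print(deep(im,[(380,268),(87,268),(390,100)]).round(4).tolist(),[wc(p).round(1).tolist() for p in deep(im,[(380,268),(380,282),(87,268),(87,282),(390,100)])])
top=grab("top");print([wc(p).round(1).tolist() for p in plane(top,[(307.7,231.2),(311.5,287.7)],.022)])
E
```

```text
t 36.27 tool [ 0.6054 -0.0013  0.0523] clamp [60.6 -6.8] yaw 2.94 tilt z [ 1.9e-03 -2.0e-04 -1.0e+00] F [-1.  -0.6 -1.1] grip 39.6
[[0.6322, 0.0167, 0.0255], [0.4963, 0.0094, 0.0254], [0.6291, 0.089, 0.029]] [[88.3, 9.7], [88.4, 3.3], [-47.8, 9.3], [-49.0, 2.3], [88.9, 82.1]]
[[88.9, 3.1], [-51.7, 0.0]]
```

>>> apply_moves:
  motion: "-5 0 0 0 255;-5 0 0 0 255;0 0 0 0 255;0 0 1 0 255;0 0 1 0 255;0 0 0 0 255;0 0 0 0 255"

```text
time: 36.9
tool_pos: [0.5948, -0.0019, 0.0495]
eef_rot: [1.0, 0.026, 0.0, 0.0]
ft_force: [-1.4, 0.4, 1.9]
grip_width: 0.04
```

>>> apply_moves:
  motion: "0 0 0 0 150;0 0 0 0 100;0 0 0 0 100;0 0 0 0 100;0 0 0 0 100;0 0 -10 0 100;0 0 -30 0 100;0 0 -30 0 100;0 0 -30 0 100;0 0 -30 0 60;-10 0 0 0 60;-10 0 0 0 60;0 20 0 0 60;0 20 0 0 60;0 0 0 0 60;0 0 0 0 60;0 0 0 0 60;0 0 0 0 60"

```text
time: 38.4
tool_pos: [0.5762, -0.0414, 0.1788]
eef_rot: [1.0, 0.026, -0.0, -0.0]
ft_force: [1.0, 0.9, -0.1]
grip_width: 0.0666
```

```bash
python3 - <<'E'
from st import *
st();im=grab("wrist");cv2.imwrite("pics/w20.png",cv2.convertScaleAbs(im["color"],alpha=1.5))
E
```

```text
t 38.4 tool [ 0.5762 -0.0414  0.1788] clamp [ 29.4 -45.5] yaw 3.03 tilt z [-9.e-04  8.e-04 -1.e+00] F [ 1.   0.9 -0.1] grip 66.6
```

View pics/w20.png

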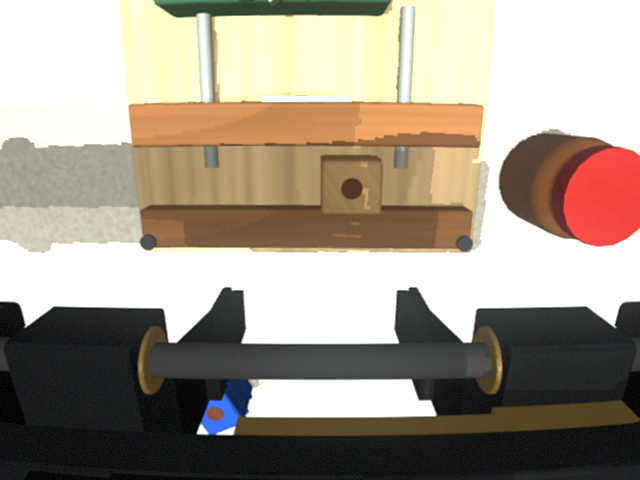

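>>> apply_moves:
  motion: "0.8 25 -4.4 0 60;0.8 25 -4.4 0 60;0.8 25 -4.4 0 60;0.8 25 -4.4 0 60;0.8 25 -4.4 0 60;0.8 25 -4.4 0 60;0.8 25 -4.4 0 60;0.8 25 -4.4 0 60;0.8 25 -4.4 0 60;0.8 25 -4.4 0 60;0.8 25 -4.4 0 60;0.8 25 -4.4 0 60;0.8 25 -4.4 0 60;0.8 25 -4.4 0 60;0 0 0 0 60;0 0 0 0 60;0 0 0 0 60;0 0 0 0 60"

```text
time: 39.95
tool_pos: [0.6066, -0.3894, 0.2406]
eef_rot: [1.0, 0.027, 0.0, -0.001]
ft_force: [0.3, 0.8, 0.1]
grip_width: 0.0667
```

```bash
cat > bl.py <<'E'
from st import *
st();im=grab("wrist")
h=cv2.cvtColor(im["color"],cv2.COLOR_BGR2HSV);C=cloud(im)
M=((C[...,2]>.045)&(C[...,2]<.058)&(h[...,0]>5)&(h[...,0]<28)&(h[...,1]>50)).astype(np.uint8)*255; M[300:]=0
M=cv2.morphologyEx(M,cv2.MORPH_CLOSE,np.ones((9,9)))
for k in cv2.findContours(M,cv2.RETR_EXTERNAL,cv2.CHAIN_APPROX_NONE)[0]:
    if cv2.contourArea(k)<300: continue
    P=plane(im,k.reshape(-1,2).astype(float),.05)[:,:2]*1000
    print(cv2.boundingRect(k),cv2.minAreaRect(P.astype(np.float32)))
import sys
cv2.imwrite(sys.argv[1],cv2.convertScaleAbs(im["color"],alpha=1.5))
E
python3 bl.py pics/w21.png
```

```text
t 39.95 tool [ 0.6066 -0.3894  0.2406] clamp [  42.2 -394.6] yaw 3.1 tilt z [-0.      0.0014 -1.    ] F [0.3 0.8 0.1] grip 66.7
(297, 167, 57, 53) ((609.9552612304688, -367.6143493652344), (35.999290466308594, 39.768402099609375), 72.94927978515625)
```

View pics/w21.png

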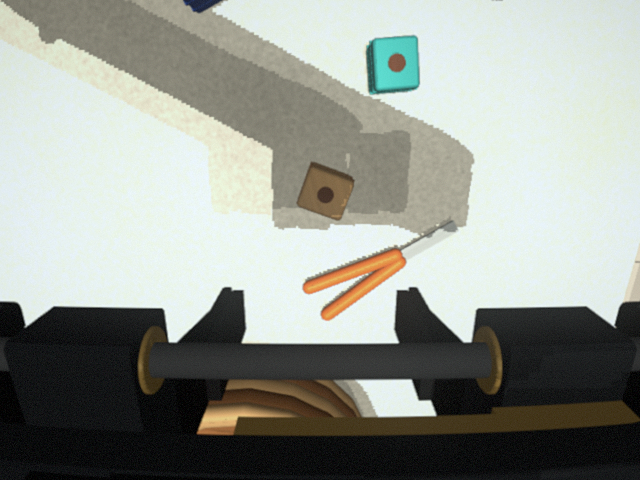

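>>> apply_moves:
  motion: "2.2 -11 0 0 75;2.3 -10.6 0 0 75;0 0 0 6.7 75;0 0 0 6.7 75;0 0 0 6.7 75;0 0 25 0 75;0 0 30 0 75;0 0 30 0 75;0 0 25 0 75;0 0 0 0 75;0 0 0 0 75;0 0 0 0 75;0 0 0 0 75"

```text
time: 41.08
tool_pos: [0.6109, -0.37, 0.1339]
eef_rot: [0.989, -0.149, 0.002, 0.001]
ft_force: [0.5, -0.2, 0.9]
grip_width: 0.0615
```

```bash
python3 bl.py pics/w22.png
```

```text
t 41.08 tool [ 0.6109 -0.37    0.1339] clamp [  47.5 -375.4] yaw -17.12 tilt z [ 0.004  -0.0021 -1.    ] F [ 0.5 -0.2  0.9] grip 61.5
(284, 227, 67, 57) ((610.59375, -366.7076721191406), (35.30934524536133, 39.355125427246094), 72.7765884399414)
(335, 34, 25, 27) ((659.8300170898438, -261.0931091308594), (12.985296249389648, 12.623067855834961), 73.2953872680664)
(17, 20, 21, 25) ((496.67083740234375, -196.45005798339844), (12.416378021240234, 12.582112312316895), 58.473453521728516)
```

View pics/w22.png

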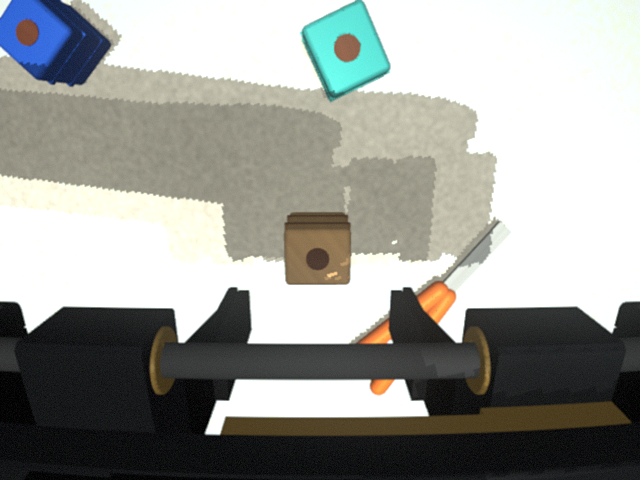

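>>> apply_moves:
  motion: "-1 -2.7 0 0 75;0 0 24 0 75;0 0 24 0 75;0 0 24 0 75;0 0 23 0 75;0 0 0 0 75;0 0 0 0 75;0 0 0 0 150;0 0 0 0 255;0 0 0 0 255;0 0 0 0 255;0 0 0 0 255;0 0 0 0 255;0 0 0 0 255;0 0 0 0 255"

```text
time: 42.38
tool_pos: [0.6098, -0.3675, 0.0373]
eef_rot: [0.989, -0.149, 0.001, 0.0]
ft_force: [-1.5, -0.6, 6.3]
grip_width: 0.0398
```

>>> apply_moves:
  motion: "0 0 -10 0 255;0 0 -20 0 255;0 0 -25 0 255;0 0 -25 0 255;0 0 -10 0 255;0 0 0 -6.7 255;0 0 0 -6.7 255;0 0 0 -6.7 255;0 0 0 0 255;0 0 0 0 255;0 0 0 0 255"

```text
time: 43.3
tool_pos: [0.6087, -0.367, 0.1253]
eef_rot: [1.0, 0.024, -0.0, -0.0]
ft_force: [-0.7, -1.0, -0.5]
grip_width: 0.0397
```

```bash
python3 bl.py pics/w23.png
```

```text
t 43.3 tool [ 0.6087 -0.367   0.1253] clamp [  45.5 -372.3] yaw 2.77 tilt z [-8.e-04  4.e-04 -1.e+00] F [-0.7 -1.  -0.5] grip 39.7
(416, 64, 25, 27) ((659.7353515625, -261.31689453125), (12.551092147827148, 12.966876029968262), 5.633760929107666)
```

View pics/w23.png

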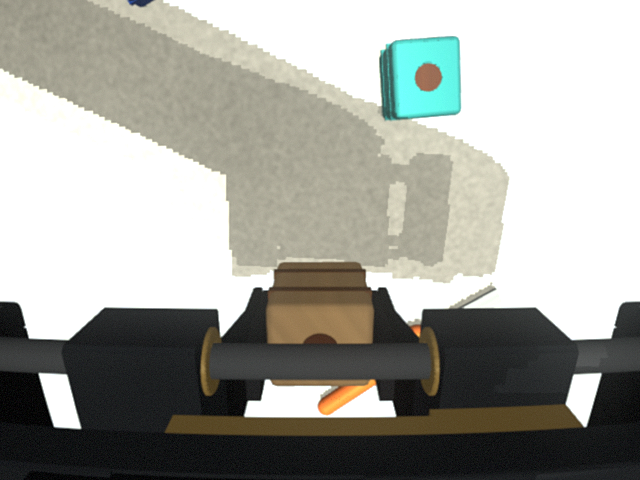

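>>> apply_moves:
  motion: "-3.8 -24.4 0 0 255;-3.8 -24.3 0 0 255;-3.9 -24.4 0 0 255;-3.8 -24.3 0 0 255;-3.8 -24.4 0 0 255;-3.9 -24.3 0 0 255;-3.8 -24.4 0 0 255;-3.8 -24.3 0 0 255;-3.9 -24.4 0 0 255;-3.8 -24.3 0 0 255;-3.8 -24.4 0 0 255;-3.9 -24.3 0 0 255;-3.8 -24.4 0 0 255;-3.8 -24.3 0 0 255;-3.9 -24.4 0 0 255;0 0 0 0 255;0 0 0 0 255;0 0 0 0 255;0 0 0 0 255"

```text
time: 44.93
tool_pos: [0.5331, -0.0066, 0.1258]
eef_rot: [1.0, 0.024, 0.0, 0.0]
ft_force: [-0.1, -0.1, -1.1]
grip_width: 0.0398
```

```bash
python3 bl.py pics/w24.png
```

```text
t 44.93 tool [ 0.5331 -0.0066  0.1258] clamp [-11.8  -8.5] yaw 2.8 tilt z [ 1.e-04 -6.e-04 -1.e+00] F [-0.1 -0.1 -1.1] grip 39.8
(389, 230, 75, 62) ((594.5321044921875, -1.2391796112060547), (41.759708404541016, 37.473052978515625), 3.0729613304138184)
(613, 217, 27, 83) ((721.0486450195312, 4.582021713256836), (16.968896865844727, 54.34012985229492), 9.42908000946045)
```

View pics/w24.png

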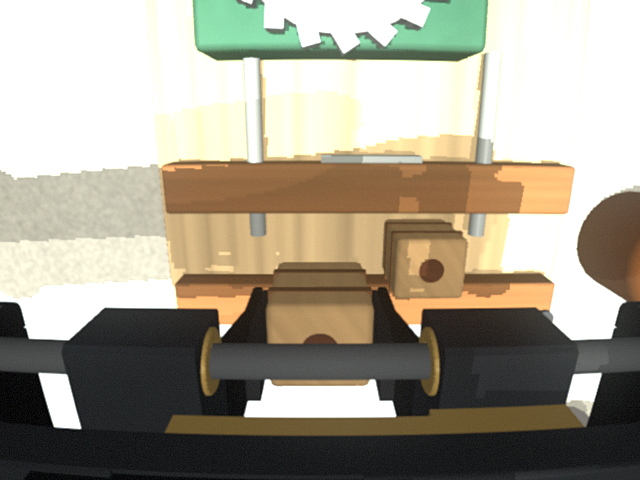

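>>> apply_moves:
  motion: "0 -1.5 0 0 255;0 0 20 0 255;0 0 20 0 255;0 0 18 0 255;0 0 10 0 255;0 0 4 0 255;0 0 2 0 255;0 0 1 0 255;0 0 1 0 255;0 0 0 0 255;0 0 0 0 255;0 0 0 0 255"

```text
time: 45.98
tool_pos: [0.5332, -0.0038, 0.0504]
eef_rot: [1.0, 0.026, 0.0, 0.0]
ft_force: [0.1, -1.1, 0.4]
grip_width: 0.0397
```

```bash
python3 bl.py pics/w25.png
```

```text
t 45.98 tool [ 0.5332 -0.0038  0.0504] clamp [-11.6  -5.7] yaw 2.94 tilt z [ 1.e-03 -3.e-04 -1.e+00] F [ 0.1 -1.1  0.4] grip 39.7
(421, 286, 106, 14) ((594.051025390625, 15.40966796875), (43.5522575378418, 5.681626319885254), 2.2740185260772705)
(267, 285, 105, 15) ((532.39990234375, 12.775882720947266), (40.781551361083984, 5.9933671951293945), 2.9096834659576416)
```

View pics/w25.png

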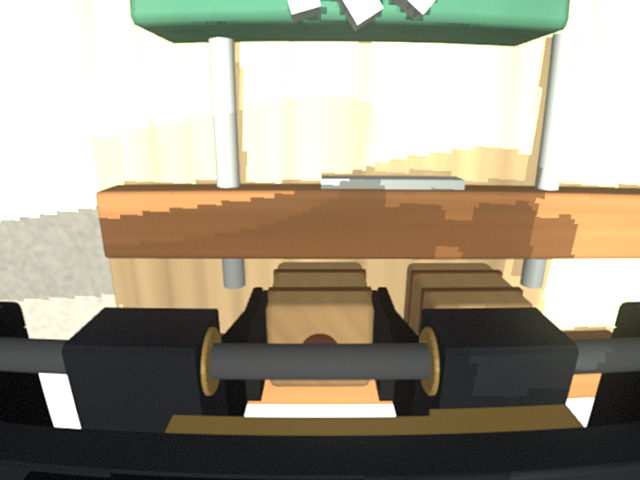

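Release slightly, rise clear, and retreat for a check.

>>> apply_moves:
  motion: "0 0 0.8 0 255;0 0 0 0 255;0 0 0 0 140;0 0 0 0 115;0 0 0 0 115;0 0 0 0 115;0 0 -10 0 115;0 0 -30 0 115;0 0 -30 0 115;0 0 -30 0 115;0 0 -30 0 60;0 20 0 0 60;0 20 0 0 60;0 20 0 0 60;0 0 0 0 60;0 0 0 0 60;0 0 0 0 60;0 0 0 0 60"

```text
time: 47.53
tool_pos: [0.5359, -0.0622, 0.1792]
eef_rot: [1.0, 0.027, 0.0, -0.0]
ft_force: [-0.1, 0.6, 1.0]
grip_width: 0.0662
```

```bash
python3 bl.py pics/w26.png; python3 - <<'E'
from st import *
im=grab("wrist");C=cloud(im);h=cv2.cvtColor(im["color"],cv2.COLOR_BGR2HSV)
M=((C[...,2]>.056)&(C[...,2]<.072)&(h[...,0]>5)&(h[...,0]<28)&(h[...,1]>50)).astype(np.uint8)*255;M[300:]=0
M=cv2.morphologyEx(M,cv2.MORPH_CLOSE,np.ones((9,9)))
for k in cv2.findContours(M,cv2.RETR_EXTERNAL,cv2.CHAIN_APPROX_NONE)[0]:
    if cv2.contourArea(k)<300: continue
    P=plane(im,k.reshape(-1,2).astype(float),.062)[:,:2]*1000;r=cv2.minAreaRect(P.astype(np.float32))
    m=np.zeros_like(M);cv2.drawContours(m,[k],-1,255,-1)
    print(cv2.boundingRect(k),r,"clamp",wc(np.array(r[0])/1000),"top z",np.median(C[m>0][:,2]))
E
```

```text
t 47.53 tool [ 0.5359 -0.0622  0.1792] clamp [-11.9 -64.2] yaw 3.05 tilt z [ 1.e-04  5.e-04 -1.e+00] F [-0.1  0.6  1. ] grip 66.2
(579, 112, 61, 96) ((730.5451049804688, 9.333465576171875), (69.07779693603516, 33.87165451049805), 82.31035614013672)
(383, 131, 65, 57) ((594.0335083007812, -2.176973342895508), (40.442161560058594, 35.55562973022461), 2.342101812362671) clamp [49.23345174 -7.17702963] top z 0.062197470745930544
(289, 129, 63, 56) ((533.1046142578125, -4.182292938232422), (39.75557327270508, 34.757057189941406), 3.0438249111175537) clamp [-11.71886917  -6.09720924] top z 0.06220068388351013
(589, 112, 51, 102) ((732.526611328125, 2.169921875), (38.112972259521484, 69.68907928466797), 14.657115936279297) clamp [187.76911678  -9.84247449] top z 0.06434365944218043
```

View pics/w26.png

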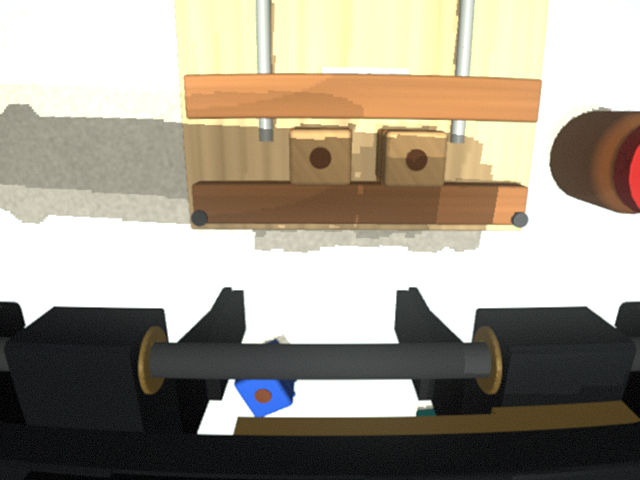

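>>> apply_moves:
  motion: "0 25 -4 0 60;0 25 -4 0 60;0 25 -4 0 60;0 25 -4 0 60;0 25 -4 0 60;0 25 -4 0 60;0 25 -4 0 60;0 25 -4 0 60;0 25 -4 0 60;0 25 -4 0 60;0 0 0 0 60;0 0 0 0 60;0 0 0 0 60;0 0 0 0 60"

```text
time: 48.8
tool_pos: [0.5493, -0.3112, 0.2189]
eef_rot: [1.0, 0.027, -0.0, -0.001]
ft_force: [0.4, 0.6, 0.4]
grip_width: 0.0667
```

```bash
python3 gap.py; python3 - <<'E'
from st import *
t=grab("top");s=grab("scene");show(t,"pics/tf.png",175,150,475,330,2.6);show(s,"pics/sf.png",180,150,440,345,3)
h=cv2.cvtColor(s["color"],cv2.COLOR_BGR2HSV);M=cv2.inRange(h,(20,150,60),(35,255,255));M[180:]=0;M[:,:370]=0;M[:,395:]=0
cs=np.argwhere(M)[:,::-1].mean(0)
h=cv2.cvtColor(t["color"],cv2.COLOR_BGR2HSV);M=cv2.inRange(h,(20,150,80),(35,255,255));M[:250]=0;M[280:]=0;M[:,:180]=0;M[:,205:]=0
ct=np.argwhere(M)[:,::-1].mean(0);print("ball px",ct,cs)
E
```

```text
gap est 46.481817924660916 jaw thick 28.656111938912417 28.931913612686557
ball px [189.16666667 264.73611111] [381.54 171.12]
```

View pics/tf.png

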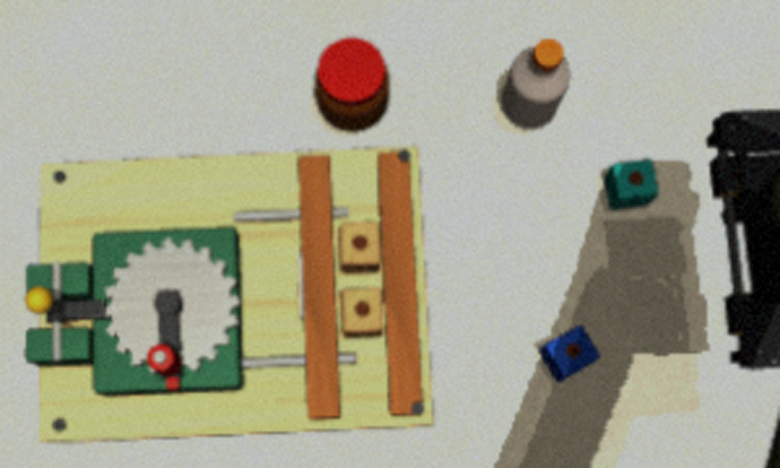

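View pics/sf.png

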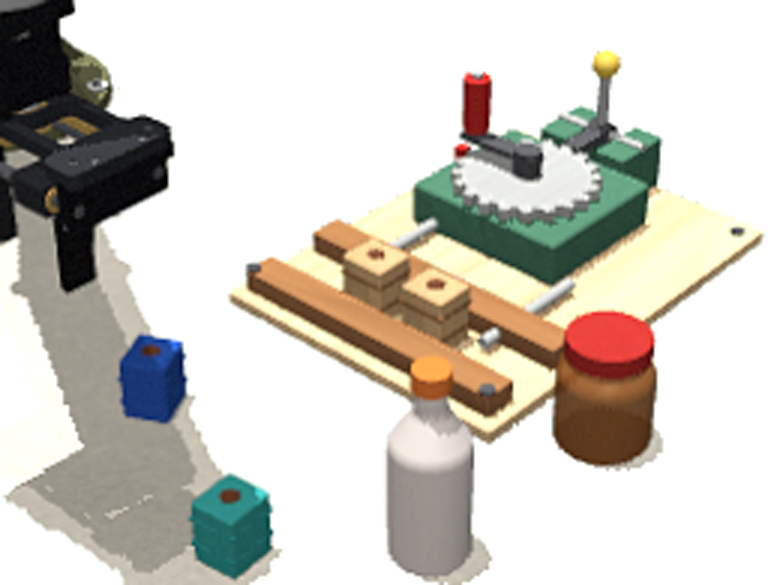

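Everything is in place: the ball sits within about 0.5 px of its start position, slightly further down, the handle is over the mark, and both blanks are seated.

```bash
python3 -c "from workcell import close_job; print(close_job())"
```

```text
the job is handed in; nothing more can be done
None
```

The clamp is open, the pawl is back down, and both wooden blanks stand in the gap. I handed the job in at about 49 s of the 210 s allowed. I lifted the pawl by its yellow ball, turned the crank to the mark plus four full anticlockwise turns, and brought the lever back. Only two wooden blanks were on the table; I left the blue and turquoise look-alikes where they stood.

**Mishaps on the way:**
- The grip slackened during the first turn. I confirmed from the jaw gap and the handle that exactly one turn was done before gripping again and making the other three.
- The second blank had been knocked about 5 cm aside. I measured it again before picking it up.

**Last checks:**
- **Crank:** the handle is over the red mark. The gap measured 46.5 mm where 46 mm was expected; this method reads about 1 mm wide.
- **Pawl:** the ball is within 1 px of where it started, with the pawl down.
- **Blanks:** both tops are at 62.2 mm, so each rests on the bed. They lie about 1 mm or less from the gap's centre line.
- **Bystanders:** the glue bottle and jar look unmoved by eye in the camera views; I did not measure them.

No final check failed. Views taken before the arm had settled disagreed by up to about 7 mm, so I measured again once it was still. Settled views still differed by about 2 mm.

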